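# Tap a jammed stripper plate free and take out the cast puck

### The arm

A 6-joint arm with a two-finger parallel gripper is mounted at the origin on a cart in front of the work surface, level with it; the furniture and walls round the work are solid. World frame = base frame: x ahead of the robot, y to its left, z up, the work surface at z = 0. Lengths are in m, angles in rad, forces in N, time in s.
With the tool pointing down it reaches from about 0.325 to 1 m from the base axis. Payload 5.1 kg.
Tool frame: the origin (TCP) lies on the mounting face of the last link; the fingertips stand 173 mm ahead of it and the grasp point (between the pads) lies 155 mm ahead of it (bot.grip_depth is the distance from the TCP to the grasp point, in m); z points along the fingers, y is the line along which they close (so a half turn about z gives the same grasp; the last joint's range is limited). The gripper opens to 85 mm and grips with 20 to 120 N. Pads are 22 mm wide; open, the fingers measure 114 mm over their backs; the gripper's body (76 mm by 85 mm) begins 54 mm behind the grasp point. The pads swing forward as they close: fully open they stand 13 mm farther back than shut.
Start: joints at [-1.317, 0.124, 1.65, -0, 1.367, -0.083], TCP at [0.215, -0.613, 0.405] pointing down, gripper open.
Joint ranges: [-2.61, 2.61], [-1.02, 2.33], [0.03, 2.71], [-1.35, 4.49], [0.32, 2.68], [-2.91, 2.91]. Speed limits (rad/s): [2.57, 2.57, 3.14, 3.14, 3.14, 3.14].

### API

Orientations are given as a rotation vector (axis times angle).
In Python, from rig import bot gives the robot as it stands.
- The arm moves only by the tool jog_arm, never from a script. Its argument "increments" is a list of rows, each an object with "fingers": the gripper's target within -1 to 1 (fully open at 1, half-way at 0, shut at -1); "linear": the shift along the tool's x, y, z in m, a list of three; "turn": the turn, a rotation vector about the tool's x, y, z in degrees, a list of three. In form: [{"fingers": fingers, "linear": [dx, dy, dz], "turn": [wx, wy, wz]}, ...]. A call has 1 to 10 rows; each row is the pose to reach, as a shift and turn from the pose commanded when the call began, along the tool's axes at that moment; what a row does not reach only later rows make up. A row lasts 1/12 s, in which the tool goes at most 41.7 mm and 7.16 degrees, less where a joint would pass 70% of its speed; a pose out of reach is approached as far as the arm can. A call with a gripper value outside its range is refused whole. The fingers move at their own pace and stop on an object; "squeeze" is the grip in N (left out, the last holds). Time passes only in rows, so rows that repeat a pose let the fingers close. It gives the time, the measured TCP pose, the force, the opening and the grip force at its end, in the units of the state.
- bot.observe(): the state, without advancing time (a new reading comes with each control period).
- bot.read_camera(name): name is "scene" or "top" or "wrist"; returns a dict with "pixels" (400x640x3 uint8, red, green, blue), "depth" (400x640 float32, m along the optical axis (not along the pixel's ray), 0 where there is no reading), "mtx" (3x3 intrinsics, pixels), "k1" (the pictures are not rectified: a ray, as slopes to the right and down, at radius r is drawn at 1 + k1 r^2 times it, then the intrinsics apply), "world_to_cam" (4x4, takes a point from world to camera coordinates). Camera axes: x right, y up, looking along -z (the intrinsics and any distortion apply to the point x, -y, -z); pixel columns grow to the right and rows downward; lengths in m; the calibration is good to about 2 mm. A picture is of the moment at which its call begins.
- bot.job_done(): hands the job in; it is judged then, once.
The state is a dict: "time_s": time; "joint_pos": joint angles; "qvel": joint speeds; "joint_efforts": joint torques, N m; "eef_pos": TCP position; "orientation": TCP orientation; "wrist_force": force on the tool from outside, world axes, zero at the start; "ft_torque": the same for the moment, N m; "width": finger opening in m; "finger_force": force on a finger pad.
Only numpy, scipy, OpenCV 4.12 (cv2) and the standard library are available. Lean on these libraries where they do the work, as an engineer would, in place of code of your own. Each camera call takes 0.05 s, during which the arm holds its last target. There are 200 camera calls.

### The job

The cast resin puck cannot be taken out of the demoulding jig because the stripper plate around it has jammed high on its two guide posts. Take the small mallet and loosen the plate with light taps, never above 22 N, on its two end bosses in turn, side after side, until the plate is fully home on its stops at both ends; do not hit the puck and do not push the plate with the fingers. Then stand the mallet back upright on the worktop, and lay the freed puck flat in the steel tray, leaving the other things where they are.

Things in the scene. Friction and masses are not known exactly. Their poses are not given: they have to be found in the camera images.
- jig: Demoulding jig, fixed: aluminium base 62 x 172 x 10 mm, long along its y; z up. Origin: centre of the base's underside. In the middle a round pedestal (36 mm across, top at z = 46 mm) carries the puck; at y = +34 and -34 mm stand guide posts (10 mm thick, top at z = 74 mm) with stop shoulders up to z = 40 mm.
- stripper_plate: Aluminium plate 54 x 164 x 14 mm on the two guide posts, with a 44 mm hole round the puck. Origin: its underside at the left post (jig y = +34 mm), axes as the jig's. Home: underside at jig z = 40 mm (top 54); jammed up to 18 mm higher, level or one end lower. Each post grips it with 17 N of friction; a push in the middle needs 34 N, too much.
- boss_left (a point): Top of the domed strike boss (13 mm wide, 8 mm above the plate) at the left end (jig y = +72 mm). Home: 62 mm above the jig's origin, within 1.5 mm; at the start up to 18 mm higher. About 11 N down on it swings this end down about the other post until the plate is cocked 0.05 rad from level and jams; more force is no help, the other boss is next.
- boss_right (a point): Top of the same boss at the right end (jig y = -72 mm), same behaviour, home at 62 mm. From one cocked position to the other a boss goes down about 5 to 10 mm; four to six slow taps (about 20 mm/s), each stopped when the force has risen by 14 N, bring the plate home. On its stop a boss no longer yields.
- puck: Cast grey resin puck, a disc 40 mm across and 22 mm high, 35 to 70 g. Origin: centre of its underside, z up. It stands loosely on the jig's pedestal, its top at jig z = 68 mm, near the plate's top at the start; with the plate home its upper 14 mm stand free above the plate.
- mallet: Small mallet standing on its head: round steel head 36 mm across, z = 10 to 40 mm, with a rubber striking face below (33 mm across, yields 1 mm for 8 N); round wooden handle z = 40 to 122 mm, 19 to 23 mm thick (23 mm at z = 75 to 108 mm). 200 to 320 g. Origin: centre of the face; z along the handle. Held by the handle, head down, it strikes with the face.
- tray: Low square steel tray 96 x 96 x 16 mm, walls and floor 3 mm, 0.6 kg, open above; origin: centre of its underside.
- tape_3: Small black roll of tape lying flat, 53 mm across, 19 mm high; bystander.
- clip_2: Blue paper clip 25 x 22 x 20 mm; bystander.
- syringe: Clear plastic syringe lying down, 126 mm long along its y; bystander.
- vial_1: Small glass vial with a stopper, 26 mm across, 52 mm high, standing; bystander.
- pen_1: White and blue pen 135 mm long lying along its y; bystander.
Things that resemble listed ones, but are neither listed nor needed, are in the scene too. Leave any blue or yellow look-alike of the mallet alone.

How it is judged:
By the outcome, as a careful person would: the job done as asked, in the order asked, and still so for the second after the job is handed in, with the robot touching nothing.
It also fails if it takes over 72 s, if anything falls off the work surface, if the arm or the gripper's body presses on something with over 40 N, if the wrist force passes 120 N, or if a joint passes its speed limit or range.

## Working session

There is one attempt and no reset: what is moved stays moved. The work goes in short steps, Python scripts to look and compute and a tool call to move; the robot and the scene stay as the last step left them, time stands still between calls to the robot, and variables do not carry over. Pictures are saved under pics/ and viewed, at most 10 in all, crops included, and the job is handed in when it is done.

Besides the shell and the picture viewer there is one more tool, called as name(argument=value, ...) on one line, values as JSON. jog_arm: Moves the arm, as the interface text tells. Its arguments: {"type":"object","properties":{"increments":{"type":"array","items":{"type":"object","properties":{"fingers":{"type":"number"},"linear":{"type":"array","items":{"type":"number"}},"turn":{"type":"array","items":{"type":"number"}}}}},"squeeze":{"type":"number"}},"required":["increments"]}

```bash
mkdir -p pics; cat > h.py <<'E'
import numpy as np, cv2
from rig import bot
from scipy.spatial.transform import Rotation as R
def snap(n,f=None):
    c=bot.read_camera(n); np.savez(f'pics/{f or n}.npz',**c)
    cv2.imwrite(f'pics/{f or n}.png',c['pixels'][:,:,::-1]); return c
def load(f): return dict(np.load(f'pics/{f}.npz'))
def ray(c,u,v):
    K=c['mtx']; a=np.array([(u-K[0,2])/K[0,0],(v-K[1,2])/K[1,1]]); s=a.copy()
    for _ in range(20): s=a/(1+float(c['k1'])*(s@s))
    return s
def at(c,u,v,d):
    s=ray(c,u,v); p=np.array([s[0]*d,-s[1]*d,-d,1]); return (np.linalg.inv(c['world_to_cam'])@p)[:3]
def px(c,u,v,w=1):
    d=c['depth'][int(v)-w:int(v)+w+1,int(u)-w:int(u)+w+1]; d=d[d>0]; return at(c,u,v,float(np.median(d))) if d.size else None
def onz(c,u,v,z):
    o=at(c,u,v,0); p=at(c,u,v,1); return o+(p-o)*(z-o[2])/(p[2]-o[2])
def cloud(c):
    vv,uu=np.mgrid[0:400,0:640]; K=c['mtx']; a=np.stack([(uu-K[0,2])/K[0,0],(vv-K[1,2])/K[1,1]],-1); s=a.copy()
    for _ in range(15): s=a/(1+float(c['k1'])*(s**2).sum(-1,keepdims=True))
    d=c['depth']; P=np.stack([s[...,0]*d,-s[...,1]*d,-d,np.ones_like(d)],-1)
    return (P@np.linalg.inv(c['world_to_cam']).T)[...,:3]
def st():
    o=bot.observe(); print({k:np.round(o[k],4).tolist() for k in ['time_s','eef_pos','orientation','wrist_force','width','finger_force','joint_pos']}); print(np.round(R.from_rotvec(o['orientation']).as_matrix(),3).tolist())
E
python3 - <<'E'
from h import *
st(); a=snap('top'); b=snap('scene')
E
```

```text
{'time_s': 0.0, 'eef_pos': [0.2147, -0.6133, 0.4034], 'orientation': [-3.0951, -0.5262, 0.0003], 'wrist_force': [0.0236, 0.139, -0.1504], 'width': 0.085, 'finger_force': 0.0, 'joint_pos': [-1.3166, 0.1245, 1.6517, 0.0, 1.3675, -0.0826]}
[[0.944, 0.33, -0.001], [0.33, -0.944, 0.002], [0.0, -0.002, -1.0]]
```

View pics/top.png

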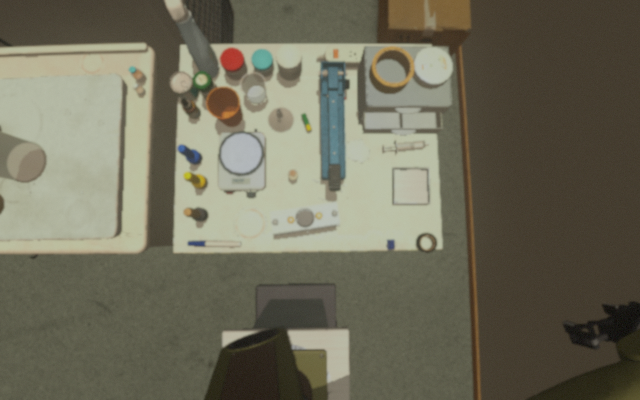

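View pics/scene.png

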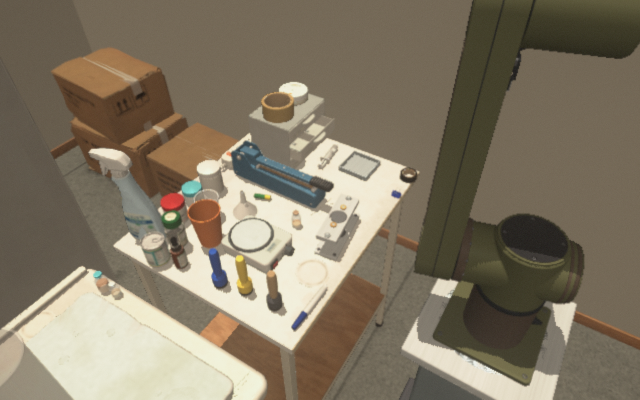

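The top view shows the mallet at (196,214), the jig at (305,219), the tray at (410,186), the tape at (426,242), the clip at (391,244), the pen at (215,243) and the vial at (293,176). Blue and yellow look-alikes stand at (190,155) and (196,181).

```bash
python3 - <<'E'
from h import *
a=load('top'); b=load('scene')
for n,u,v in [('mallet',190,212),('mallet2',200,215),('jigpuck',305,217),('jl',277,222),('jr',335,213),('tray',410,186),('vial',293,176),('blue',190,155),('stapler',333,180),('table',250,235),('scale',240,155)]: print(n,px(a,u,v))
for n,u,v in [('mallet top',271,273),('mhead',274,303),('puck',338,217)]: print(n,px(b,u,v))
P=cloud(a)
Z=P[...,2]
# dump local height maps (mm)
print((Z[200:240:2,268:344:3]*1000).round().astype(int))
print((Z[204:224:2,180:212:2]*1000).round().astype(int))
for n,f in (('top',a),('scene',b)):
    im=f['pixels'][:,:,::-1]
    cr=im[195:245,260:350] if n=='top' else im[185:265,300:375]
    cv2.imwrite(f'pics/c_{n}.png',cv2.resize(cr,None,fx=7,fy=7,interpolation=cv2.INTER_CUBIC)[:600,:800])
E
```

```text
mallet [0.44398724 0.20641853 0.1183581 ]
mallet2 [0.44140181 0.20535161 0.04042267]
jigpuck [ 0.43209747 -0.05491197  0.06699225]
jl [0.4207953  0.01221158 0.07045382]
jr [ 0.44033817 -0.1269368   0.0751422 ]
tray [ 0.51298489 -0.33095411  0.00133891]
vial [ 0.535583   -0.02585388  0.04632107]
blue [0.58606195 0.22394348 0.07274472]
stapler [ 0.51821015 -0.12270282  0.08926567]
table [ 0.39095487  0.08753199 -0.00127106]
scale [0.58821811 0.10487034 0.05593104]
mallet top [0.44255965 0.21496282 0.12508192]
mhead [0.43300426 0.22807611 0.03566979]
puck [ 0.42866931 -0.05036897  0.07087351]
[[ -3  -2  -3  -2  -1  -2  -2  -4   1  -3  -3   0  -3  -2  -4  -4   1  -1
   -4   0  -2   3  -4  -3  -5  -7]
 [ -3  -5  -7   0  -2  -2  -1  -5  -5  -3  -2  -5  -5  -3   0  -5  -1  -4
   -3  -1  -3  -7  -1  -1  -2  -4]
 [ -1  -2  -1  -2  -5  -4  -1   0  -5  -2  -1  -1  -4  -1  -2  -3  -5  -2
   66  66  69  65  66  -1  -3  -3]
 [ -2 998  -4  -1   1  -2  -2  -5  -4  -4  -7  -7  -1  -2  68  67  69  66
   67  68  66  67  67  -3  -4   0]
 [ -4   2  -4  -4  -5   0  -3  -6  -3  70  66  68  67  65  67  69  
[... 1648 characters left out ...]
 -1  -2  -3   2  -2  -4  -3]]
[[  0  -5   0  -1  -1  -2  -2   0  -4  -2  -5  -4  -1   0  -1  -4]
 [ -4  -7  -3   0  -3  -3  -2  -3  -6  -6  -2   0  -1   0  -2  -2]
 [ -1  -3   1 121 119 116 106  84  35  36  36  31  15  -2  -3  -6]
 [ -4  -1 124 120 121 122 111 100  84  59  36  38  32  10  -1  -3]
 [ -3  -3 122 118 120 118 110 102  85  70  44  36  36  25  -1   0]
 [ -1  -5 117 119 116 117 106  95  81  66  44  36  30  20  -2   0]
 [ -4  -1  -2  -2 113 104  95  84  70  53  38  38  36  18  -2  -5]
 [  1  -3  -1  -2  -3   0   1  32  40  37  35  34  22   4  -4  -1]
 [  0  -5  -2  -2  -3  -3   1  -1  34  34  33  18   2   0  -4  -4]
 [ -2  -1  -1 998   0  -4  -1  -2  -3  -1  -3  -7  -2  -4  -2  -4]]
```

```bash
python3 - <<'E'
from h import *
from scipy.optimize import least_squares
a=load('top'); b=load('scene')
P=cloud(a); Q=cloud(b)
def box(P,x0,x1,y0,y1,z0,z1):
    p=P.reshape(-1,3); return p[(p[:,0]>x0)&(p[:,0]<x1)&(p[:,1]>y0)&(p[:,1]<y1)&(p[:,2]>z0)&(p[:,2]<z1)]
for n,C in (('top',P),('scene',Q)):
    t=box(C,.38,.52,.15,.26,.114,.15); print(n,'table',np.median(box(C,.37,.42,.04,.15,-.02,.02)[:,2]))
    print(' handle top',len(t),t.mean(0),(t.min(0)+t.max(0))/2)
    m=box(C,.38,.52,.15,.26,.045,.11); print(' handle side',len(m),m.mean(0))
    pl=box(C,.36,.52,-.18,.05,.055,.075); r=cv2.minAreaRect((pl[:,:2]*1000).astype(np.float32)); print(' plate',r,np.round(cv2.boxPoints(r)))
    A=np.c_[pl[:,0]-.43,pl[:,1]+.055,np.ones(len(pl))]; print(' plane',np.linalg.lstsq(A,pl[:,2],rcond=None)[0])
    tr=box(C,.43,.6,-.42,-.26,.007,.03); r=cv2.minAreaRect((tr[:,:2]*1000).astype(np.float32)); print(' tray',r)
E
```

```text
top table -0.001502330372716576
 handle top 65 [0.45026453 0.21301071 0.11903842] [0.47855362 0.21332258 0.1188515 ]
 handle side 122 [0.47408819 0.19572651 0.07617136]
 plate ((429.9556579589844, -53.02422332763672), (54.10982131958008, 164.5820770263672), 7.896359443664551) [[ 392.   25.]
 [ 414. -138.]
 [ 468. -131.]
 [ 445.   32.]]
 plane [-0.00341497 -0.00013692  0.06763064]
 tray ((513.4140014648438, -331.4195251464844), (97.60050201416016, 96.96290588378906), 88.89788818359375)
scene table 0.002895666148155729
 handle top 93 [0.45257453 0.21752458 0.1211824 ] [0.4765942  0.21639008 0.12072477]
 handle side 304 [0.47295569 0.21075356 0.07603121]
 plate ((465.9874572753906, -45.350738525390625), (127.39179229736328, 174.3114471435547), 7.830203056335449) [[ 391.   32.]
 [ 415. -140.]
 [ 541. -123.]
 [ 517.   50.]]
 plane [ 0.02500685 -0.01039384  0.07120469]
 tray ((517.8792724609375, -328.80914306640625), (134.34226989746094, 162.6400909423828), 88.05924224853516)
```

View pics/c_top.png

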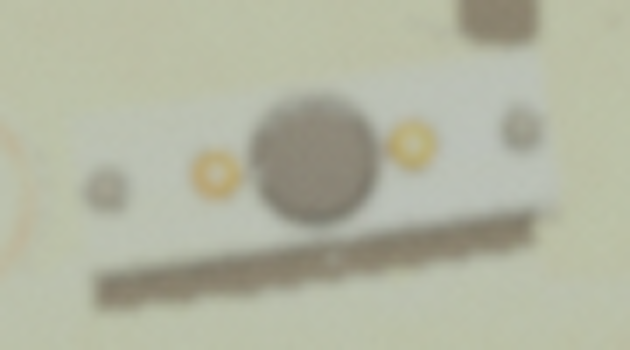

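The enlarged crop shows the plate with bosses at about (275,222) and (334,213) in the full image, and the puck at (304.5,218). Next I'll refine the mallet position and boss points.

```bash
cat >> h.py <<'E'
def to(x,y,z,yaw=None):
    """shift in tool axes to reach TCP target; yaw = angle (deg) of tool y line"""
    o=bot.observe(); M=R.from_rotvec(o['orientation']).as_matrix(); print('lin',np.round(M.T@(np.array([x,y,z])-o['eef_pos']),4).tolist())
    if yaw is not None:
        z_=np.array([0,0,-1.]); yy=np.array([np.cos(np.radians(yaw)),np.sin(np.radians(yaw)),0]); T=np.c_[np.cross(yy,z_),yy,z_]
        print('turn',np.round(np.degrees(R.from_matrix(M.T@T).as_rotvec()),2).tolist())
E
python3 - <<'E'
from h import *
a=load('top');P=cloud(a)
def box(P,x0,x1,y0,y1,z0,z1):
    p=P.reshape(-1,3); return p[(p[:,0]>x0)&(p[:,0]<x1)&(p[:,1]>y0)&(p[:,1]<y1)&(p[:,2]>z0)&(p[:,2]<z1)]
t=box(P,.40,.48,.17,.25,.114,.15);print(t.mean(0),t.min(0),t.max(0))
h=box(P,.40,.48,.15,.25,.031,.042);print(h.min(0),h.max(0))
t=box(P,.49,.57,.17,.25,.09,.15);print('yellow',t.mean(0))
for u,v in [(275.3,222.1),(334.3,213.4)]: print(onz(a,u,v,.0775))
print(onz(a,304.5,217.7,.068))
for p in [(.44,-.3,.36),(.443,.21,.36)]: to(*p,-90)
E
```

```text
[0.44572967 0.21276395 0.11905932] [0.43716525 0.20412856 0.11519169] [0.45555748 0.2225166  0.12357665]
[0.42935758 0.19539972 0.03140966] [0.46208006 0.22688235 0.04083599]
yellow [0.52652487 0.21253655 0.11279655]
[0.42034524 0.0156685  0.0775    ]
[ 0.4392654 -0.1250825  0.0775   ]
[ 0.43037923 -0.05370143  0.068     ]
lin [0.3162, -0.2211, 0.044]
turn [-0.11, 0.01, 19.3]
lin [0.4875, -0.7015, 0.045]
turn [-0.11, 0.01, 19.3]
```

jog_arm(increments=[{"fingers": 1,"linear": [0.316,-0.221,0.044],"turn": [-0.11,0,19.3]},{"fingers": 1,"linear": [0.316,-0.221,0.044],"turn": [-0.11,0,19.3]},{"fingers": 1,"linear": [0.316,-0.221,0.044],"turn": [-0.11,0,19.3]},{"fingers": 1,"linear": [0.316,-0.221,0.044],"turn": [-0.11,0,19.3]},{"fingers": 1,"linear": [0.316,-0.221,0.044],"turn": [-0.11,0,19.3]},{"fingers": 1,"linear": [0.316,-0.221,0.044],"turn": [-0.11,0,19.3]},{"fingers": 1,"linear": [0.4,-0.45,0.044],"turn": [-0.11,0,19.3]},{"fingers": 1,"linear": [0.45,-0.6,0.044],"turn": [-0.11,0,19.3]},{"fingers": 1,"linear": [0.487,-0.701,0.044],"turn": [-0.11,0,19.3]},{"fingers": 1,"linear": [0.487,-0.701,0.044],"turn": [-0.11,0,19.3]}], squeeze=40)

```text
time_s: 0.93
eef_pos: [0.3857, -0.2455, 0.3707]
orientation: [3.14, -0.001, -0.001]
wrist_force: [1.2, -0.7, -0.1]
width: 0.0854
finger_force: 0.0
```

```bash
python3 - <<'E'
from h import *
st(); to(.4455,.2125,.36,-90)
E
```

```text
{'time_s': 0.9333, 'eef_pos': [0.3857, -0.2455, 0.3707], 'orientation': [3.1405, -0.0006, -0.0006], 'wrist_force': [1.2162, -0.7291, -0.0946], 'width': 0.0854, 'finger_force': 0.0, 'joint_pos': [-0.684, -0.2977, 2.1016, -0.0011, 1.3372, 0.8874]}
[[1.0, -0.0, -0.0], [-0.0, -1.0, -0.001], [-0.0, 0.001, -1.0]]
lin [0.0596, -0.458, 0.0102]
turn [0.06, 0.02, -0.02]
```

jog_arm(increments=[{"fingers": 1,"linear": [0.06,-0.458,0.04]},{"fingers": 1,"linear": [0.06,-0.458,0.04]},{"fingers": 1,"linear": [0.06,-0.458,0.04]},{"fingers": 1,"linear": [0.06,-0.458,0.04]},{"fingers": 1,"linear": [0.06,-0.458,0.04]},{"fingers": 1,"linear": [0.06,-0.458,0.04]},{"fingers": 1,"linear": [0.06,-0.458,0.04]},{"fingers": 1,"linear": [0.06,-0.458,0.04]},{"fingers": 1,"linear": [0.06,-0.458,0.04]},{"fingers": 1,"linear": [0.06,-0.458,0.04]}])

```text
invalid input
```

jog_arm(increments=[{"fingers": 1,"linear": [0,0,0]},{"fingers": 1,"linear": [0,0,0]}])

```text
invalid input
```

```bash
python3 - <<'E'
from h import *
st(); to(.4455,.2125,.25,-90); c=snap('wrist','w1')
P=cloud(c)
p=P.reshape(-1,3); 
q=p[(abs(p[:,0]-.4455)<.03)&(abs(p[:,1]-.2125)<.03)]
for lo,hi in ((.028,.045),(.112,.13)):
    s=q[(q[:,2]>lo)&(q[:,2]<hi)]; print(len(s), s.mean(0) if len(s) else '', (s.min(0)+s.max(0))/2 if len(s) else '', np.ptp(s,axis=0) if len(s) else '')
E
```

```text
{'time_s': 0.9333, 'eef_pos': [0.3857, -0.2455, 0.3707], 'orientation': [3.1405, -0.0006, -0.0006], 'wrist_force': [1.2162, -0.7291, -0.0946], 'width': 0.0854, 'finger_force': 0.0, 'joint_pos': [-0.684, -0.2977, 2.1016, -0.0011, 1.3372, 0.8874]}
[[1.0, -0.0, -0.0], [-0.0, -1.0, -0.001], [-0.0, 0.001, -1.0]]
lin [0.0596, -0.4581, 0.1202]
turn [0.06, 0.02, -0.02]
0   
0
```

View pics/w1.png

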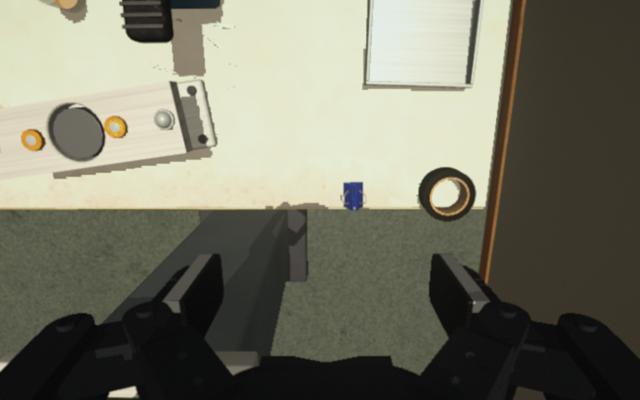

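The wrist picture was taken before the move because the calls were refused (turn is required). It shows the right boss at (163,120), the tray at (422,40), the clip at (353,195) and the tape at (447,194).

jog_arm(increments=[{"fingers": 1,"linear": [0.06,-0.458,0.04],"turn": [0,0,0]},{"fingers": 1,"linear": [0.06,-0.458,0.04],"turn": [0,0,0]},{"fingers": 1,"linear": [0.06,-0.458,0.04],"turn": [0,0,0]},{"fingers": 1,"linear": [0.06,-0.458,0.04],"turn": [0,0,0]},{"fingers": 1,"linear": [0.06,-0.458,0.04],"turn": [0,0,0]},{"fingers": 1,"linear": [0.06,-0.458,0.04],"turn": [0,0,0]},{"fingers": 1,"linear": [0.06,-0.458,0.04],"turn": [0,0,0]},{"fingers": 1,"linear": [0.06,-0.458,0.04],"turn": [0,0,0]},{"fingers": 1,"linear": [0.06,-0.458,0.04],"turn": [0,0,0]},{"fingers": 1,"linear": [0.06,-0.458,0.04],"turn": [0,0,0]}])

```text
time_s: 1.82
eef_pos: [0.4394, 0.1662, 0.3344]
orientation: [3.14, 0.001, 0.001]
wrist_force: [1.4, -1.2, -0.3]
width: 0.0855
finger_force: 0.0
```

jog_arm(increments=[{"fingers": 1,"linear": [0,0,0],"turn": [0,0,0]},{"fingers": 1,"linear": [0,0,0],"turn": [0,0,0]}])

```text
time_s: 1.98
eef_pos: [0.4395, 0.1659, 0.3339]
orientation: [3.139, 0.007, -0.002]
wrist_force: [0.3, -0.7, -0.8]
width: 0.0855
finger_force: 0.0
```

```bash
python3 - <<'E'
from h import *
w=load('w1'); print('boss',onz(w,163,119,.0775),px(w,163,119)); print('puck',onz(w,77,131,.068))
print('posts',onz(w,32,139,.074),onz(w,116,127,.074))
st(); to(.4455,.2125,.25,-90); c=snap('wrist','w2')
P=cloud(c)
p=P.reshape(-1,3); 
q=p[(abs(p[:,0]-.4455)<.03)&(abs(p[:,1]-.2125)<.03)]
for lo,hi in ((.028,.045),(.112,.13)):
    s=q[(q[:,2]>lo)&(q[:,2]<hi)]; print(len(s), s.mean(0) if len(s) else '', (s.min(0)+s.max(0))/2 if len(s) else '', np.ptp(s,axis=0) if len(s) else '')
E
```

```text
boss [ 0.44179994 -0.12467602  0.0775    ] [ 0.44179918 -0.12466985  0.07748645]
puck [ 0.43265092 -0.05152118  0.068     ]
posts [ 0.42742012 -0.01906132  0.074     ] [ 0.43593763 -0.08645583  0.074     ]
{'time_s': 1.9833, 'eef_pos': [0.4395, 0.1659, 0.3339], 'orientation': [3.139, 0.0073, -0.0023], 'wrist_force': [0.3297, -0.6894, -0.8226], 'width': 0.0855, 'finger_force': 0.0, 'joint_pos': [0.2472, -0.232, 2.1129, -0.0022, 1.2628, 1.814]}
[[1.0, 0.005, -0.001], [0.005, -1.0, -0.003], [-0.002, 0.003, -1.0]]
lin [0.0064, -0.0467, 0.0838]
turn [0.15, 0.09, 0.27]
877 [0.45102386 0.21213768 0.03692573] [0.44553042 0.21636014 0.03641853] [0.03452808 0.03541131 0.01650022]
1092 [0.44716631 0.21474799 0.12026886] [0.44611864 0.21557089 0.11797026] [0.02011002 0.01941254 0.0119276 ]
```

View pics/w2.png

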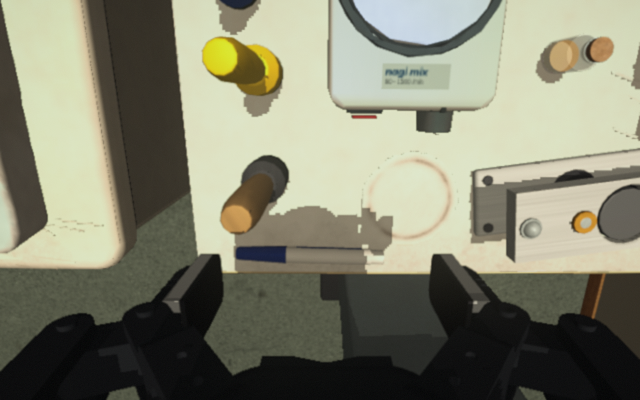

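The wrist picture shows the wooden mallet at handle top (240,216), the yellow look-alike well away at (235,62), and the left boss at (532,229).

jog_arm(increments=[{"fingers": 1,"linear": [0.0065,-0.049,0.02],"turn": [0,0,0]},{"fingers": 1,"linear": [0.0065,-0.049,0.02],"turn": [0,0,0]},{"fingers": 1,"linear": [0.0065,-0.049,0.05],"turn": [0,0,0]},{"fingers": 1,"linear": [0.0065,-0.049,0.084],"turn": [0,0,0]},{"fingers": 1,"linear": [0.0065,-0.049,0.084],"turn": [0,0,0]},{"fingers": 1,"linear": [0.0065,-0.049,0.084],"turn": [0,0,0]},{"fingers": 1,"linear": [0.0065,-0.049,0.084],"turn": [0,0,0]}])

```text
time_s: 2.62
eef_pos: [0.4471, 0.2122, 0.252]
orientation: [3.14, -0.002, 0.002]
wrist_force: [1.3, -0.4, 0.2]
width: 0.0855
finger_force: 0.0
```

```bash
python3 - <<'E'
from h import *
w=load('w2'); print('lboss',onz(w,532,227,.0775),px(w,532,227)); print('post',onz(w,585,222,.074))
st(); to(.446,.215,.25,-90)
E
```

```text
lboss [0.42445888 0.02267071 0.0775    ] [0.42430585 0.02241278 0.0770974 ]
post [ 0.42690067 -0.0173848   0.074     ]
{'time_s': 2.6167, 'eef_pos': [0.4471, 0.2122, 0.252], 'orientation': [3.14, -0.0024, 0.0025], 'wrist_force': [1.2779, -0.3594, 0.2216], 'width': 0.0855, 'finger_force': 0.0, 'joint_pos': [0.335, -0.0722, 2.1222, -0.0023, 1.0906, 1.9083]}
[[1.0, -0.002, 0.002], [-0.002, -1.0, -0.002], [0.002, 0.002, -1.0]]
lin [-0.0011, -0.0029, 0.002]
turn [0.09, -0.09, -0.09]
```

jog_arm(increments=[{"fingers": 1,"linear": [-0.001,-0.003,0.001],"turn": [0,0,0]},{"fingers": -1,"linear": [-0.001,-0.003,0.001],"turn": [0,0,0]},{"fingers": -1,"linear": [-0.001,-0.003,0.001],"turn": [0,0,0]},{"fingers": -1,"linear": [-0.001,-0.003,0.001],"turn": [0,0,0]},{"fingers": -1,"linear": [-0.001,-0.003,0.001],"turn": [0,0,0]},{"fingers": -1,"linear": [-0.001,-0.003,0.001],"turn": [0,0,0]},{"fingers": -1,"linear": [-0.001,-0.003,0.001],"turn": [0,0,0]},{"fingers": -1,"linear": [-0.001,-0.003,0.001],"turn": [0,0,0]},{"fingers": -1,"linear": [-0.001,-0.003,0.001],"turn": [0,0,0]}], squeeze=60)

```text
time_s: 3.37
eef_pos: [0.4456, 0.2159, 0.2499]
orientation: [3.14, 0.0, 0.001]
wrist_force: [-1.2, -0.4, 2.0]
width: 0.0211
finger_force: 58.5
```

```bash
python3 - <<'E'
from h import *
st()
E
```

```text
{'time_s': 3.3667, 'eef_pos': [0.4456, 0.2159, 0.2499], 'orientation': [3.1396, 0.0001, 0.001], 'wrist_force': [-1.1571, -0.3535, 1.9674], 'width': 0.0211, 'finger_force': 58.5308, 'joint_pos': [0.3431, -0.0684, 2.1226, -0.0024, 1.0875, 1.915]}
[[1.0, 0.0, 0.001], [0.0, -1.0, -0.002], [0.001, 0.002, -1.0]]
```

jog_arm(increments=[{"fingers": -1,"linear": [0,0,-0.03],"turn": [0,0,0]},{"fingers": -1,"linear": [0,0,-0.06],"turn": [0,0,0]},{"fingers": -1,"linear": [0,0,-0.09],"turn": [0,0,0]},{"fingers": -1,"linear": [0,0.03,-0.11],"turn": [0,0,0]},{"fingers": -1,"linear": [-0.02,0.197,-0.11],"turn": [0,0,0]},{"fingers": -1,"linear": [-0.023,0.197,-0.11],"turn": [0,0,0]},{"fingers": -1,"linear": [-0.023,0.197,-0.11],"turn": [0,0,0]},{"fingers": -1,"linear": [-0.023,0.197,-0.11],"turn": [0,0,0]},{"fingers": -1,"linear": [-0.023,0.197,-0.1],"turn": [0,0,0]},{"fingers": -1,"linear": [-0.023,0.197,-0.1],"turn": [0,0,0]}])

```text
time_s: 4.2
eef_pos: [0.4214, 0.0171, 0.3477]
orientation: [3.14, -0.008, -0.005]
wrist_force: [-0.6, 0.1, -3.4]
width: 0.0212
finger_force: 59.9
```

```bash
python3 - <<'E'
from h import *
st(); to(.4225,.019,.34,-90); c=snap('wrist','w3')
E
```

```text
{'time_s': 4.2, 'eef_pos': [0.4214, 0.0171, 0.3477], 'orientation': [3.1404, -0.0082, -0.0048], 'wrist_force': [-0.6355, 0.0944, -3.3835], 'width': 0.0212, 'finger_force': 59.8931, 'joint_pos': [-0.0864, -0.3715, 2.196, -0.0015, 1.3201, 1.49]}
[[1.0, -0.005, -0.003], [-0.005, -1.0, -0.001], [-0.003, 0.001, -1.0]]
lin [0.0011, -0.0019, 0.0077]
turn [0.07, 0.18, -0.3]
```

View pics/w3.png

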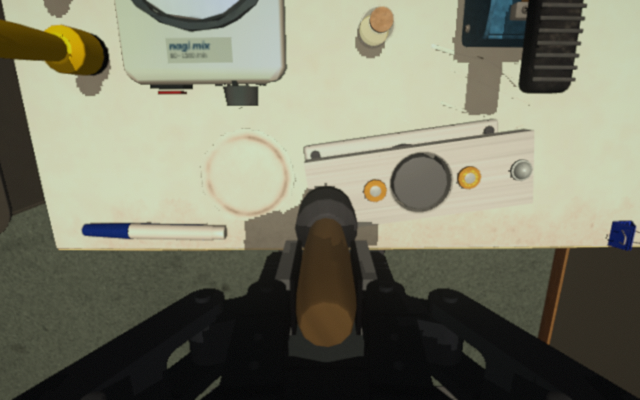

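The mallet hangs upright in the grip over the left boss, head at about (325,205). The right boss (521,170) and the puck (420,182) are clear of it.

jog_arm(increments=[{"fingers": -1,"linear": [0.001,-0.002,0.006],"turn": [0,0,0]},{"fingers": -1,"linear": [0.001,-0.002,0.011],"turn": [0,0,0]},{"fingers": -1,"linear": [0.001,-0.002,0.013],"turn": [0,0,0]},{"fingers": -1,"linear": [0.001,-0.002,0.013],"turn": [0,0,0]},{"fingers": -1,"linear": [0.001,-0.002,0.013],"turn": [0,0,0]}])

```text
time_s: 4.67
eef_pos: [0.4234, 0.0219, 0.3367]
orientation: [3.14, 0.003, -0.001]
wrist_force: [-0.1, 0.6, -1.9]
width: 0.0213
finger_force: 59.9
```

jog_arm(increments=[{"fingers": -1,"linear": [0,0,0.001],"turn": [0,0,0]},{"fingers": -1,"linear": [0,0,0.002],"turn": [0,0,0]}])

```text
time_s: 4.83
eef_pos: [0.4235, 0.0213, 0.3353]
orientation: [3.14, 0.001, 0.001]
wrist_force: [0.4, -0.4, -2.6]
width: 0.0215
finger_force: 59.9
```

jog_arm(increments=[{"fingers": -1,"linear": [0,0,0.001],"turn": [0,0,0]}])

```text
time_s: 4.92
eef_pos: [0.4235, 0.0212, 0.3342]
orientation: [3.14, 0.0, 0.001]
wrist_force: [-0.3, 0.7, -2.7]
width: 0.0214
finger_force: 59.9
```

jog_arm(increments=[{"fingers": -1,"linear": [0,0,0.0016],"turn": [0,0,0]},{"fingers": -1,"linear": [0,0,0.0032],"turn": [0,0,0]}])

```text
time_s: 5.08
eef_pos: [0.4234, 0.021, 0.3308]
orientation: [3.14, -0.0, 0.001]
wrist_force: [-0.1, -0.0, -1.8]
width: 0.0215
finger_force: 59.9
```

jog_arm(increments=[{"fingers": -1,"linear": [0,0,0.0016],"turn": [0,0,0]}])

```text
time_s: 5.17
eef_pos: [0.4234, 0.021, 0.3291]
orientation: [3.14, -0.0, 0.001]
wrist_force: [0.2, 0.4, -0.9]
width: 0.0216
finger_force: 59.9
```

jog_arm(increments=[{"fingers": -1,"linear": [0,0,0.0016],"turn": [0,0,0]}])

```text
time_s: 5.25
eef_pos: [0.4234, 0.021, 0.3275]
orientation: [3.14, -0.0, 0.001]
wrist_force: [-0.3, 0.5, 0.8]
width: 0.0211
finger_force: 60.1
```

jog_arm(increments=[{"fingers": -1,"linear": [0,0,0.0016],"turn": [0,0,0]}])

```text
time_s: 5.33
eef_pos: [0.4236, 0.0209, 0.3267]
orientation: [3.14, -0.0, 0.002]
wrist_force: [-0.9, 0.6, 5.5]
width: 0.0215
finger_force: 60.6
```

jog_arm(increments=[{"fingers": -1,"linear": [0,0,0.001],"turn": [0,0,0]}])

```text
time_s: 5.42
eef_pos: [0.4238, 0.021, 0.3264]
orientation: [3.14, -0.0, 0.003]
wrist_force: [-1.8, 1.7, 8.0]
width: 0.0215
finger_force: 60.9
```

```bash
python3 - <<'E'
from h import *
st()
E
```

```text
{'time_s': 5.4167, 'eef_pos': [0.4238, 0.021, 0.3264], 'orientation': [3.1397, -0.0003, 0.0027], 'wrist_force': [-1.7734, 1.6888, 7.9745], 'width': 0.0215, 'finger_force': 60.8578, 'joint_pos': [-0.0768, -0.3447, 2.2135, -0.0018, 1.271, 1.4947]}
[[1.0, -0.0, 0.002], [-0.0, -1.0, -0.002], [0.002, 0.002, -1.0]]
```

jog_arm(increments=[{"fingers": -1,"linear": [0,0,0.0012],"turn": [0,0,0]}])

```text
time_s: 5.5
eef_pos: [0.4239, 0.021, 0.3257]
orientation: [3.14, -0.0, 0.003]
wrist_force: [-3.2, 1.4, 8.4]
width: 0.0215
finger_force: 61.0
```

jog_arm(increments=[{"fingers": -1,"linear": [0,0,0.0015],"turn": [0,0,0]}])

```text
time_s: 5.58
eef_pos: [0.424, 0.0211, 0.3244]
orientation: [3.14, -0.0, 0.003]
wrist_force: [-2.9, 1.9, 8.1]
width: 0.0213
finger_force: 61.0
```

jog_arm(increments=[{"fingers": -1,"linear": [0,0,0.0015],"turn": [0,0,0]}])

```text
time_s: 5.67
eef_pos: [0.424, 0.0211, 0.323]
orientation: [3.141, -0.0, 0.003]
wrist_force: [-3.8, 1.9, 8.8]
width: 0.0212
finger_force: 61.0
```

jog_arm(increments=[{"fingers": -1,"linear": [0,0,0.0015],"turn": [0,0,0]}])

```text
time_s: 5.75
eef_pos: [0.424, 0.0212, 0.3215]
orientation: [3.141, -0.001, 0.003]
wrist_force: [-2.5, 1.6, 8.1]
width: 0.0214
finger_force: 61.0
```

jog_arm(increments=[{"fingers": -1,"linear": [0,0,0.0008],"turn": [0,0,0]}])

```text
time_s: 5.83
eef_pos: [0.4239, 0.0213, 0.3206]
orientation: [3.141, -0.001, 0.003]
wrist_force: [-2.8, 2.2, 8.5]
width: 0.0212
finger_force: 61.1
```

jog_arm(increments=[{"fingers": -1,"linear": [0,0,0.001],"turn": [0,0,0]}])

```text
time_s: 5.92
eef_pos: [0.424, 0.0213, 0.3199]
orientation: [3.142, -0.001, 0.003]
wrist_force: [-3.5, 3.4, 11.0]
width: 0.0217
finger_force: 61.3
```

jog_arm(increments=[{"fingers": -1,"linear": [0,0,0.001],"turn": [0,0,0]}])

```text
time_s: 6.0
eef_pos: [0.4241, 0.0213, 0.3191]
orientation: [-3.141, 0.001, -0.004]
wrist_force: [-3.5, 3.6, 10.7]
width: 0.0215
finger_force: 61.4
```

jog_arm(increments=[{"fingers": -1,"linear": [0,0,0.0008],"turn": [0,0,0]}])

```text
time_s: 6.08
eef_pos: [0.4241, 0.0213, 0.3185]
orientation: [-3.141, 0.001, -0.004]
wrist_force: [-4.6, 3.3, 11.9]
width: 0.0213
finger_force: 61.5
```

jog_arm(increments=[{"fingers": -1,"linear": [0,0,-0.026],"turn": [0,0,0]},{"fingers": -1,"linear": [0.0,0.01,-0.028],"turn": [0,0,0]},{"fingers": -1,"linear": [0.017,0.146,-0.028],"turn": [0,0,0]},{"fingers": -1,"linear": [0.017,0.146,-0.028],"turn": [0,0,0]},{"fingers": -1,"linear": [0.017,0.146,-0.028],"turn": [0,0,0]},{"fingers": -1,"linear": [0.017,0.146,-0.028],"turn": [0,0,0]},{"fingers": -1,"linear": [0.017,0.146,-0.028],"turn": [0,0,0]},{"fingers": -1,"linear": [0.017,0.146,-0.02],"turn": [0,0,0]},{"fingers": -1,"linear": [0.017,0.146,-0.0185],"turn": [0,0,0]},{"fingers": -1,"linear": [0.017,0.146,-0.0185],"turn": [0,0,0]}])

```text
time_s: 6.92
eef_pos: [0.4398, -0.1238, 0.3327]
orientation: [3.141, 0.002, -0.004]
wrist_force: [-0.2, 0.3, -2.6]
width: 0.0213
finger_force: 60.4
```

jog_arm(increments=[{"fingers": -1,"linear": [0,0,0],"turn": [0,0,0]}])

```text
time_s: 7.0
eef_pos: [0.4401, -0.1238, 0.3337]
orientation: [3.14, 0.003, -0.001]
wrist_force: [0.8, -0.1, -1.6]
width: 0.0214
finger_force: 60.4
```

```bash
python3 - <<'E'
from h import *
st(); to(.4405,-.125,.334,-90)
c=snap('top','t2'); P=cloud(c).reshape(-1,3)
y=np.array([-.137,.9906]); x=np.array([.9906,.137])
d=P[:,:2]-[.431,-.0528]; s=d@y; t=d@x
for lo,hi in ((.04,.078),(.035,.06),(-.045,-.025)):
    k=(abs(t)<.024)&(abs(t)>.008)&(s>lo)&(s<hi)&(P[:,2]>.04)&(P[:,2]<.085); print(lo,k.sum(),P[k,2].mean(),s[k].mean())
E
```

```text
{'time_s': 7.0, 'eef_pos': [0.4401, -0.1238, 0.3337], 'orientation': [3.1404, 0.0029, -0.0013], 'wrist_force': [0.788, -0.0887, -1.6334], 'width': 0.0214, 'finger_force': 60.3685, 'joint_pos': [-0.3914, -0.2642, 2.1392, -0.0015, 1.2668, 1.178]}
[[1.0, 0.002, -0.001], [0.002, -1.0, -0.001], [-0.001, 0.001, -1.0]]
lin [0.0004, 0.0012, -0.0003]
turn [0.07, 0.05, 0.1]
0.04 206 0.061905385397154414 0.058973948539904585
0.035 135 0.06254055586749198 0.0473564244866745
-0.045 54 0.06734105059196269 -0.03515280038178533
```

jog_arm(increments=[{"fingers": -1,"linear": [0,0.001,0.0016],"turn": [0,0,0]},{"fingers": -1,"linear": [0,0.001,0.0032],"turn": [0,0,0]},{"fingers": -1,"linear": [0,0.001,0.0048],"turn": [0,0,0]},{"fingers": -1,"linear": [0,0.001,0.0064],"turn": [0,0,0]}])

```text
time_s: 7.38
eef_pos: [0.4407, -0.1259, 0.329]
orientation: [3.139, 0.0, 0.003]
wrist_force: [-1.2, 1.1, 5.6]
width: 0.0212
finger_force: 61.1
```

jog_arm(increments=[{"fingers": -1,"linear": [0,0,0.0016],"turn": [0,0,0]}])

```text
time_s: 7.47
eef_pos: [0.4408, -0.1261, 0.3279]
orientation: [3.139, 0.0, 0.003]
wrist_force: [-0.8, 0.8, 7.3]
width: 0.0213
finger_force: 61.2
```

jog_arm(increments=[{"fingers": -1,"linear": [0,0,0.0016],"turn": [0,0,0]}])

```text
time_s: 7.55
eef_pos: [0.4409, -0.1262, 0.3267]
orientation: [3.139, 0.0, 0.004]
wrist_force: [-1.2, -0.2, 8.1]
width: 0.0212
finger_force: 61.4
```

jog_arm(increments=[{"fingers": -1,"linear": [0,0,0.0016],"turn": [0,0,0]},{"fingers": -1,"linear": [0,0,0.0032],"turn": [0,0,0]}])

```text
time_s: 7.72
eef_pos: [0.441, -0.1264, 0.3239]
orientation: [3.138, 0.0, 0.004]
wrist_force: [-2.7, -0.9, 8.3]
width: 0.0216
finger_force: 61.5
```

jog_arm(increments=[{"fingers": -1,"linear": [0,0,0.0015],"turn": [0,0,0]}])

```text
time_s: 7.8
eef_pos: [0.441, -0.1265, 0.3225]
orientation: [3.137, 0.0, 0.004]
wrist_force: [-2.7, -1.4, 8.3]
width: 0.0215
finger_force: 61.5
```

jog_arm(increments=[{"fingers": -1,"linear": [0,0,0.0015],"turn": [0,0,0]}])

```text
time_s: 7.88
eef_pos: [0.4411, -0.1266, 0.321]
orientation: [3.137, 0.0, 0.005]
wrist_force: [-1.2, -1.2, 7.9]
width: 0.0211
finger_force: 61.5
```

jog_arm(increments=[{"fingers": -1,"linear": [0,0,0.0012],"turn": [0,0,0]}])

```text
time_s: 7.97
eef_pos: [0.4411, -0.1267, 0.3198]
orientation: [3.136, 0.0, 0.005]
wrist_force: [-2.3, -0.4, 8.0]
width: 0.0215
finger_force: 61.5
```

jog_arm(increments=[{"fingers": -1,"linear": [0,0,0.001],"turn": [0,0,0]}])

```text
time_s: 8.05
eef_pos: [0.4411, -0.1268, 0.3189]
orientation: [3.136, 0.0, 0.005]
wrist_force: [-2.3, -2.6, 7.3]
width: 0.0213
finger_force: 61.5
```

jog_arm(increments=[{"fingers": -1,"linear": [0,0,0.001],"turn": [0,0,0]}])

```text
time_s: 8.13
eef_pos: [0.4411, -0.1268, 0.3179]
orientation: [3.136, 0.0, 0.005]
wrist_force: [-2.6, -2.1, 8.1]
width: 0.0214
finger_force: 61.5
```

jog_arm(increments=[{"fingers": -1,"linear": [0,0,0.001],"turn": [0,0,0]}])

```text
time_s: 8.22
eef_pos: [0.4411, -0.1269, 0.317]
orientation: [3.136, 0.0, 0.005]
wrist_force: [-1.6, -2.4, 8.3]
width: 0.0213
finger_force: 61.5
```

jog_arm(increments=[{"fingers": -1,"linear": [0,0,0.001],"turn": [0,0,0]}])

```text
time_s: 8.3
eef_pos: [0.4411, -0.1269, 0.3161]
orientation: [3.135, 0.001, 0.005]
wrist_force: [-2.4, -2.3, 8.8]
width: 0.0214
finger_force: 61.6
```

jog_arm(increments=[{"fingers": -1,"linear": [0,0,0.0006],"turn": [0,0,0]}])

```text
time_s: 8.38
eef_pos: [0.4412, -0.127, 0.3156]
orientation: [3.135, 0.0, 0.005]
wrist_force: [-1.7, -3.0, 9.9]
width: 0.0212
finger_force: 61.7
```

jog_arm(increments=[{"fingers": -1,"linear": [0,0,0.001],"turn": [0,0,0]}])

```text
time_s: 8.47
eef_pos: [0.4413, -0.127, 0.3149]
orientation: [3.135, 0.0, 0.006]
wrist_force: [-3.0, -2.3, 10.6]
width: 0.0209
finger_force: 61.8
```

jog_arm(increments=[{"fingers": -1,"linear": [0,0,0.0006],"turn": [0,0,0]}])

```text
time_s: 8.55
eef_pos: [0.4413, -0.127, 0.3145]
orientation: [3.135, 0.001, 0.006]
wrist_force: [-3.4, -2.7, 11.2]
width: 0.021
finger_force: 61.9
```

jog_arm(increments=[{"fingers": -1,"linear": [0,0,-0.028],"turn": [0,0,0]},{"fingers": -1,"linear": [0.0,-0.01,-0.03],"turn": [0,0,0]},{"fingers": -1,"linear": [-0.018,-0.146,-0.03],"turn": [0,0,0]},{"fingers": -1,"linear": [-0.018,-0.146,-0.03],"turn": [0,0,0]},{"fingers": -1,"linear": [-0.018,-0.146,-0.03],"turn": [0,0,0]},{"fingers": -1,"linear": [-0.018,-0.146,-0.03],"turn": [0,0,0]},{"fingers": -1,"linear": [-0.018,-0.146,-0.03],"turn": [0,0,0]},{"fingers": -1,"linear": [-0.018,-0.146,-0.022],"turn": [0,0,0]},{"fingers": -1,"linear": [-0.018,-0.146,-0.02],"turn": [0,0,0]},{"fingers": -1,"linear": [-0.018,-0.146,-0.02],"turn": [0,0,0]}])

```text
time_s: 9.38
eef_pos: [0.4221, 0.0193, 0.3293]
orientation: [3.14, -0.002, -0.004]
wrist_force: [0.1, -0.2, -2.9]
width: 0.0216
finger_force: 60.6
```

jog_arm(increments=[{"fingers": -1,"linear": [0,0,0],"turn": [0,0,0]}])

```text
time_s: 9.47
eef_pos: [0.4224, 0.0192, 0.3302]
orientation: [3.14, -0.003, -0.002]
wrist_force: [-0.8, 1.0, -1.6]
width: 0.0217
finger_force: 60.6
```

```bash
cat >> h.py <<'E'
def plate(name):
    c=snap('top',name); P=cloud(c).reshape(-1,3)
    y=np.array([-.137,.9906]); x=np.array([.9906,.137])
    d=P[:,:2]-[.431,-.0528]; s=d@y; t=d@x
    k=(abs(t)<.024)&(abs(t)>.008)&(abs(s)<.078)&(abs(s)>.026)&(P[:,2]>.04)&(P[:,2]<.09)
    from numpy.polynomial import polynomial as pp
    sk,zk=s[k],P[k,2]
    for _ in range(3):
        f=np.polyfit(sk,zk,1); r=abs(zk-np.polyval(f,sk))<.006; sk,zk=sk[r],zk[r]
    print('slope',f[0],'boss L,R (bias-corr .0025, nominal +.008)',np.polyval(f,.072)+.0105,np.polyval(f,-.072)+.0105,len(sk))
E
python3 - <<'E'
from h import *
st(); to(.4225,.019,.331,-90)
plate('t3')
E
```

```text
{'time_s': 9.4667, 'eef_pos': [0.4224, 0.0192, 0.3302], 'orientation': [3.1397, -0.003, -0.0016], 'wrist_force': [-0.8256, 0.9531, -1.6216], 'width': 0.0217, 'finger_force': 60.6038, 'joint_pos': [-0.0813, -0.3521, 2.2121, -0.0021, 1.2824, 1.492]}
[[1.0, -0.002, -0.001], [-0.002, -1.0, -0.002], [-0.001, 0.002, -1.0]]
lin [0.0001, 0.0002, -0.0008]
turn [0.11, 0.06, -0.11]
slope 0.05738328838286357 boss L,R (bias-corr .0025, nominal +.008) 0.07607160360625327 0.06780841007912092 283
```

jog_arm(increments=[{"fingers": -1,"linear": [0,0,0.0016],"turn": [0,0,0]},{"fingers": -1,"linear": [0,0,0.0032],"turn": [0,0,0]},{"fingers": -1,"linear": [0,0,0.0048],"turn": [0,0,0]},{"fingers": -1,"linear": [0,0,0.0064],"turn": [0,0,0]},{"fingers": -1,"linear": [0,0,0.008],"turn": [0,0,0]}])

```text
time_s: 9.93
eef_pos: [0.4228, 0.0199, 0.3242]
orientation: [3.139, -0.0, 0.003]
wrist_force: [-1.6, 1.1, 5.8]
width: 0.0215
finger_force: 61.4
```

jog_arm(increments=[{"fingers": -1,"linear": [0,0,0.0016],"turn": [0,0,0]},{"fingers": -1,"linear": [0,0,0.0032],"turn": [0,0,0]}])

```text
time_s: 10.1
eef_pos: [0.423, 0.0201, 0.3218]
orientation: [3.14, -0.0, 0.004]
wrist_force: [-3.6, 1.5, 9.3]
width: 0.0215
finger_force: 61.8
```

jog_arm(increments=[{"fingers": -1,"linear": [0,0,0.0016],"turn": [0,0,0]},{"fingers": -1,"linear": [0,0,0.0032],"turn": [0,0,0]}])

```text
time_s: 10.27
eef_pos: [0.423, 0.0203, 0.3187]
orientation: [3.141, -0.0, 0.004]
wrist_force: [-3.0, 2.0, 8.6]
width: 0.0217
finger_force: 61.8
```

jog_arm(increments=[{"fingers": -1,"linear": [0,0,0.0016],"turn": [0,0,0]},{"fingers": -1,"linear": [0,0,0.0032],"turn": [0,0,0]}])

```text
time_s: 10.43
eef_pos: [0.4229, 0.0205, 0.3155]
orientation: [-3.141, 0.001, -0.003]
wrist_force: [-2.9, 3.4, 8.8]
width: 0.0213
finger_force: 61.8
```

jog_arm(increments=[{"fingers": -1,"linear": [0,0,0.0014],"turn": [0,0,0]}])

```text
time_s: 10.52
eef_pos: [0.4229, 0.0205, 0.3141]
orientation: [-3.141, 0.001, -0.003]
wrist_force: [-1.8, 3.4, 8.6]
width: 0.0216
finger_force: 61.8
```

jog_arm(increments=[{"fingers": -1,"linear": [0,0,0.001],"turn": [0,0,0]}])

```text
time_s: 10.6
eef_pos: [0.4229, 0.0206, 0.313]
orientation: [-3.14, 0.001, -0.003]
wrist_force: [-3.1, 5.1, 8.7]
width: 0.0218
finger_force: 61.9
```

jog_arm(increments=[{"fingers": -1,"linear": [0,0,0.0012],"turn": [0,0,0]}])

```text
time_s: 10.68
eef_pos: [0.4229, 0.0207, 0.3119]
orientation: [-3.14, 0.001, -0.003]
wrist_force: [-2.9, 5.3, 9.1]
width: 0.0214
finger_force: 61.9
```

jog_arm(increments=[{"fingers": -1,"linear": [0,0,0.001],"turn": [0,0,0]}])

```text
time_s: 10.77
eef_pos: [0.423, 0.0207, 0.311]
orientation: [-3.14, 0.001, -0.003]
wrist_force: [-3.2, 6.3, 10.7]
width: 0.0215
finger_force: 62.1
```

jog_arm(increments=[{"fingers": -1,"linear": [0,0,0.0006],"turn": [0,0,0]}])

```text
time_s: 10.85
eef_pos: [0.423, 0.0207, 0.3106]
orientation: [-3.14, 0.001, -0.003]
wrist_force: [-4.6, 4.7, 11.2]
width: 0.0214
finger_force: 62.2
```

jog_arm(increments=[{"fingers": -1,"linear": [0,0,-0.032],"turn": [0,0,0]},{"fingers": -1,"linear": [0.0,0.01,-0.034],"turn": [0,0,0]},{"fingers": -1,"linear": [0.018,0.146,-0.034],"turn": [0,0,0]},{"fingers": -1,"linear": [0.018,0.146,-0.034],"turn": [0,0,0]},{"fingers": -1,"linear": [0.018,0.146,-0.034],"turn": [0,0,0]},{"fingers": -1,"linear": [0.018,0.146,-0.034],"turn": [0,0,0]},{"fingers": -1,"linear": [0.018,0.146,-0.034],"turn": [0,0,0]},{"fingers": -1,"linear": [0.018,0.146,-0.025],"turn": [0,0,0]},{"fingers": -1,"linear": [0.018,0.146,-0.019],"turn": [0,0,0]},{"fingers": -1,"linear": [0.018,0.146,-0.019],"turn": [0,0,0]}])

```text
time_s: 11.68
eef_pos: [0.4395, -0.1246, 0.3247]
orientation: [-3.141, -0.002, 0.006]
wrist_force: [-0.9, 1.2, -2.6]
width: 0.0214
finger_force: 60.8
```

jog_arm(increments=[{"fingers": -1,"linear": [0,0,0],"turn": [0,0,0]}])

```text
time_s: 11.77
eef_pos: [0.4399, -0.1247, 0.3261]
orientation: [3.141, 0.003, -0.003]
wrist_force: [0.9, -0.5, -1.0]
width: 0.0215
finger_force: 60.8
```

```bash
python3 - <<'E'
from h import *
st(); to(.4405,-.125,.326,-90)
plate('t4')
E
```

```text
{'time_s': 11.7667, 'eef_pos': [0.4399, -0.1247, 0.3261], 'orientation': [3.1408, 0.003, -0.0029], 'wrist_force': [0.8613, -0.5285, -1.018], 'width': 0.0215, 'finger_force': 60.8169, 'joint_pos': [-0.3934, -0.2559, 2.146, -0.0015, 1.253, 1.176]}
[[1.0, 0.002, -0.002], [0.002, -1.0, -0.001], [-0.002, 0.001, -1.0]]
lin [0.0006, 0.0003, 0.0001]
turn [0.04, 0.11, 0.11]
slope -0.05452890381348611 boss L,R (bias-corr .0025, nominal +.008) 0.06313258674984215 0.07098474889898415 363
```

jog_arm(increments=[{"fingers": -1,"linear": [0,0,0.0016],"turn": [0,0,0]},{"fingers": -1,"linear": [0,0,0.0032],"turn": [0,0,0]},{"fingers": -1,"linear": [0,0,0.0048],"turn": [0,0,0]},{"fingers": -1,"linear": [0,0,0.0064],"turn": [0,0,0]},{"fingers": -1,"linear": [0,0,0.008],"turn": [0,0,0]}])

```text
time_s: 12.23
eef_pos: [0.4406, -0.126, 0.3201]
orientation: [3.14, 0.0, 0.002]
wrist_force: [-1.6, 0.6, 4.9]
width: 0.0214
finger_force: 61.6
```

jog_arm(increments=[{"fingers": -1,"linear": [0,0,0.0016],"turn": [0,0,0]},{"fingers": -1,"linear": [0,0,0.0032],"turn": [0,0,0]}])

```text
time_s: 12.4
eef_pos: [0.4409, -0.1263, 0.3181]
orientation: [3.139, -0.0, 0.003]
wrist_force: [-1.4, -0.4, 7.1]
width: 0.0215
finger_force: 61.8
```

jog_arm(increments=[{"fingers": -1,"linear": [0,0,0.0015],"turn": [0,0,0]},{"fingers": -1,"linear": [0,0,0.003],"turn": [0,0,0]}])

```text
time_s: 12.57
eef_pos: [0.441, -0.1265, 0.3155]
orientation: [3.138, 0.0, 0.004]
wrist_force: [-2.7, -0.3, 7.0]
width: 0.0213
finger_force: 61.9
```

jog_arm(increments=[{"fingers": -1,"linear": [0,0,0.0014],"turn": [0,0,0]}])

```text
time_s: 12.65
eef_pos: [0.441, -0.1266, 0.3141]
orientation: [3.137, 0.0, 0.004]
wrist_force: [-2.3, -0.7, 7.8]
width: 0.0214
finger_force: 61.9
```

jog_arm(increments=[{"fingers": -1,"linear": [0,0,0.0014],"turn": [0,0,0]}])

```text
time_s: 12.73
eef_pos: [0.4411, -0.1267, 0.3128]
orientation: [3.137, 0.0, 0.004]
wrist_force: [-2.7, -1.7, 7.7]
width: 0.0213
finger_force: 61.9
```

jog_arm(increments=[{"fingers": -1,"linear": [0,0,0.0014],"turn": [0,0,0]}])

```text
time_s: 12.82
eef_pos: [0.4411, -0.1268, 0.3115]
orientation: [3.137, 0.0, 0.004]
wrist_force: [-2.7, -1.3, 7.5]
width: 0.0214
finger_force: 61.9
```

jog_arm(increments=[{"fingers": -1,"linear": [0,0,0.001],"turn": [0,0,0]}])

```text
time_s: 12.9
eef_pos: [0.4411, -0.1268, 0.3105]
orientation: [3.136, 0.0, 0.004]
wrist_force: [-1.5, -2.2, 7.5]
width: 0.0214
finger_force: 61.9
```

jog_arm(increments=[{"fingers": -1,"linear": [0,0,0.001],"turn": [0,0,0]}])

```text
time_s: 12.98
eef_pos: [0.4411, -0.1269, 0.3096]
orientation: [3.136, 0.0, 0.005]
wrist_force: [-2.7, -2.6, 8.5]
width: 0.0214
finger_force: 61.9
```

jog_arm(increments=[{"fingers": -1,"linear": [0,0,0.001],"turn": [0,0,0]}])

```text
time_s: 13.07
eef_pos: [0.4411, -0.1269, 0.3086]
orientation: [3.136, 0.0, 0.005]
wrist_force: [-2.9, -2.9, 9.2]
width: 0.0217
finger_force: 62.0
```

jog_arm(increments=[{"fingers": -1,"linear": [0,0,0.0008],"turn": [0,0,0]}])

```text
time_s: 13.15
eef_pos: [0.4413, -0.127, 0.3082]
orientation: [3.136, 0.0, 0.005]
wrist_force: [-2.7, -1.1, 11.1]
width: 0.0213
finger_force: 62.3
```

jog_arm(increments=[{"fingers": -1,"linear": [0,0,0.0006],"turn": [0,0,0]}])

```text
time_s: 13.23
eef_pos: [0.4414, -0.127, 0.308]
orientation: [3.136, 0.0, 0.005]
wrist_force: [-3.5, -1.7, 13.0]
width: 0.0214
finger_force: 62.4
```

jog_arm(increments=[{"fingers": -1,"linear": [0,0,-0.036],"turn": [0,0,0]},{"fingers": -1,"linear": [0.0,-0.01,-0.038],"turn": [0,0,0]},{"fingers": -1,"linear": [-0.018,-0.146,-0.038],"turn": [0,0,0]},{"fingers": -1,"linear": [-0.018,-0.146,-0.038],"turn": [0,0,0]},{"fingers": -1,"linear": [-0.018,-0.146,-0.038],"turn": [0,0,0]},{"fingers": -1,"linear": [-0.018,-0.146,-0.038],"turn": [0,0,0]},{"fingers": -1,"linear": [-0.018,-0.146,-0.038],"turn": [0,0,0]},{"fingers": -1,"linear": [-0.018,-0.146,-0.028],"turn": [0,0,0]},{"fingers": -1,"linear": [-0.018,-0.146,-0.018],"turn": [0,0,0]},{"fingers": -1,"linear": [-0.018,-0.146,-0.018],"turn": [0,0,0]}])

```text
time_s: 14.07
eef_pos: [0.4216, 0.0192, 0.3191]
orientation: [3.14, -0.002, -0.008]
wrist_force: [-0.8, 0.7, -2.1]
width: 0.0211
finger_force: 60.9
```

jog_arm(increments=[{"fingers": -1,"linear": [0,0,0],"turn": [0,0,0]}])

```text
time_s: 14.15
eef_pos: [0.4221, 0.0191, 0.3206]
orientation: [3.14, -0.003, -0.005]
wrist_force: [0.6, -0.1, -1.8]
width: 0.0212
finger_force: 60.9
```

```bash
python3 - <<'E'
from h import *
st(); to(.4225,.019,.321,-90)
plate('t5')
E
```

```text
{'time_s': 14.15, 'eef_pos': [0.4221, 0.0191, 0.3206], 'orientation': [3.1398, -0.0031, -0.0047], 'wrist_force': [0.6205, -0.1416, -1.8462], 'width': 0.0212, 'finger_force': 60.9149, 'joint_pos': [-0.0815, -0.3423, 2.2217, -0.0021, 1.265, 1.4919]}
[[1.0, -0.002, -0.003], [-0.002, -1.0, -0.002], [-0.003, 0.002, -1.0]]
lin [0.0004, 0.0001, -0.0004]
turn [0.1, 0.17, -0.11]
slope 0.0361554713506016 boss L,R (bias-corr .0025, nominal +.008) 0.0662071919346113 0.061000804060124675 283
```

jog_arm(increments=[{"fingers": -1,"linear": [0,0,0.0016],"turn": [0,0,0]},{"fingers": -1,"linear": [0,0,0.0032],"turn": [0,0,0]},{"fingers": -1,"linear": [0,0,0.0048],"turn": [0,0,0]},{"fingers": -1,"linear": [0,0,0.0064],"turn": [0,0,0]},{"fingers": -1,"linear": [0,0,0.0074],"turn": [0,0,0]}])

```text
time_s: 14.62
eef_pos: [0.4227, 0.0199, 0.3157]
orientation: [3.139, -0.0, 0.002]
wrist_force: [0.1, -0.2, 4.0]
width: 0.0211
finger_force: 61.6
```

jog_arm(increments=[{"fingers": -1,"linear": [0,0,0.0014],"turn": [0,0,0]}])

```text
time_s: 14.7
eef_pos: [0.4229, 0.0199, 0.315]
orientation: [3.139, 0.0, 0.003]
wrist_force: [-2.4, 0.2, 7.2]
width: 0.0209
finger_force: 62.0
```

jog_arm(increments=[{"fingers": -1,"linear": [0,0,0.001],"turn": [0,0,0]}])

```text
time_s: 14.78
eef_pos: [0.423, 0.02, 0.3144]
orientation: [3.139, 0.0, 0.004]
wrist_force: [-3.7, 0.3, 7.8]
width: 0.0215
finger_force: 62.0
```

jog_arm(increments=[{"fingers": -1,"linear": [0,0,0.001],"turn": [0,0,0]}])

```text
time_s: 14.87
eef_pos: [0.423, 0.02, 0.3137]
orientation: [3.14, 0.0, 0.004]
wrist_force: [-2.5, 1.1, 8.7]
width: 0.0213
finger_force: 62.1
```

jog_arm(increments=[{"fingers": -1,"linear": [0,0,0.0014],"turn": [0,0,0]}])

```text
time_s: 14.95
eef_pos: [0.4231, 0.0201, 0.3124]
orientation: [3.14, -0.0, 0.004]
wrist_force: [-2.6, 0.8, 8.6]
width: 0.0213
finger_force: 62.1
```

jog_arm(increments=[{"fingers": -1,"linear": [0,0,0.001],"turn": [0,0,0]}])

```text
time_s: 15.03
eef_pos: [0.423, 0.0202, 0.3113]
orientation: [3.14, -0.0, 0.004]
wrist_force: [-3.1, 2.4, 7.4]
width: 0.021
finger_force: 62.1
```

jog_arm(increments=[{"fingers": -1,"linear": [0,0,0.001],"turn": [0,0,0]}])

```text
time_s: 15.12
eef_pos: [0.423, 0.0202, 0.3104]
orientation: [3.141, -0.0, 0.004]
wrist_force: [-2.1, 1.4, 8.6]
width: 0.0214
finger_force: 62.1
```

jog_arm(increments=[{"fingers": -1,"linear": [0,0,0.0006],"turn": [0,0,0]}])

```text
time_s: 15.2
eef_pos: [0.4231, 0.0202, 0.31]
orientation: [3.141, -0.0, 0.004]
wrist_force: [-2.7, 1.4, 10.7]
width: 0.0215
finger_force: 62.4
```

jog_arm(increments=[{"fingers": -1,"linear": [0,0,0.0006],"turn": [0,0,0]}])

```text
time_s: 15.28
eef_pos: [0.4232, 0.0202, 0.3098]
orientation: [3.141, -0.0, 0.004]
wrist_force: [-3.5, 2.2, 11.4]
width: 0.0212
finger_force: 62.5
```

jog_arm(increments=[{"fingers": -1,"linear": [0,0,0.0005],"turn": [0,0,0]}])

```text
time_s: 15.37
eef_pos: [0.4233, 0.0203, 0.3096]
orientation: [3.141, -0.0, 0.005]
wrist_force: [-4.0, 0.9, 12.8]
width: 0.0214
finger_force: 62.6
```

jog_arm(increments=[{"fingers": -1,"linear": [0,0,-0.02],"turn": [0,0,0]},{"fingers": -1,"linear": [0,0,-0.05],"turn": [0,0,0]},{"fingers": -1,"linear": [0.023,-0.196,-0.055],"turn": [0,0,0]},{"fingers": -1,"linear": [0.023,-0.196,-0.055],"turn": [0,0,0]},{"fingers": -1,"linear": [0.023,-0.196,-0.055],"turn": [0,0,0]},{"fingers": -1,"linear": [0.023,-0.196,-0.055],"turn": [0,0,0]},{"fingers": -1,"linear": [0.023,-0.196,-0.04],"turn": [0,0,0]},{"fingers": -1,"linear": [0.023,-0.196,0],"turn": [0,0,0]},{"fingers": -1,"linear": [0.023,-0.196,0.03],"turn": [0,0,0]},{"fingers": -1,"linear": [0.023,-0.196,0.03],"turn": [0,0,0]}])

```text
time_s: 16.2
eef_pos: [0.4423, 0.2157, 0.2687]
orientation: [3.135, 0.003, -0.02]
wrist_force: [-1.3, -0.7, -3.3]
width: 0.0213
finger_force: 60.9
```

jog_arm(increments=[{"fingers": -1,"linear": [0,0,0],"turn": [0,0,0]}])

```text
time_s: 16.28
eef_pos: [0.4445, 0.2158, 0.2741]
orientation: [3.138, 0.001, -0.007]
wrist_force: [0.1, 0.1, -2.2]
width: 0.0216
finger_force: 60.9
```

```bash
python3 - <<'E'
from h import *
st(); to(.4456,.2159,.251,-90)
plate('t6');plate('t7')
E
```

```text
{'time_s': 16.2833, 'eef_pos': [0.4445, 0.2158, 0.2741], 'orientation': [3.1379, 0.0005, -0.0074], 'wrist_force': [0.0853, 0.1465, -2.2009], 'width': 0.0216, 'finger_force': 60.9497, 'joint_pos': [0.3437, -0.1024, 2.1086, -0.002, 1.141, 1.915]}
[[1.0, 0.0, -0.005], [0.0, -1.0, -0.004], [-0.005, 0.004, -1.0]]
lin [0.0012, -0.0002, 0.0231]
turn [0.21, 0.27, 0.02]
slope -0.00019655173032825075 boss L,R (bias-corr .0025, nominal +.008) 0.06232117360006141 0.06234947704922868 553
slope 0.0008815114011976291 boss L,R (bias-corr .0025, nominal +.008) 0.06257304586600784 0.06244610822423538 555
```

Both bosses read 62.3–62.6 mm and the plate is level, so it is home. Next I'll set the mallet down.

jog_arm(increments=[{"fingers": -1,"linear": [0,0,0.008],"turn": [0,0,0]},{"fingers": -1,"linear": [0,0,0.016],"turn": [0,0,0]},{"fingers": -1,"linear": [0,0,0.019],"turn": [0,0,0]},{"fingers": -1,"linear": [0,0,0.021],"turn": [0,0,0]},{"fingers": -1,"linear": [0,0,0.021],"turn": [0,0,0]}])

```text
time_s: 16.8
eef_pos: [0.4452, 0.2157, 0.2547]
orientation: [3.139, -0.0, -0.001]
wrist_force: [1.6, -0.1, -1.8]
width: 0.0212
finger_force: 60.9
```

jog_arm(increments=[{"fingers": -1,"linear": [0,0,0.001],"turn": [0,0,0]},{"fingers": -1,"linear": [0,0,0.001],"turn": [0,0,0]}])

```text
time_s: 16.97
eef_pos: [0.4455, 0.2159, 0.2542]
orientation: [3.14, -0.0, 0.001]
wrist_force: [-0.3, 0.5, -1.9]
width: 0.0217
finger_force: 60.9
```

jog_arm(increments=[{"fingers": -1,"linear": [0,0,0.0015],"turn": [0,0,0]},{"fingers": -1,"linear": [0,0,0.003],"turn": [0,0,0]},{"fingers": -1,"linear": [0,0,0.003],"turn": [0,0,0]}])

```text
time_s: 17.22
eef_pos: [0.4453, 0.2159, 0.2508]
orientation: [3.14, 0.0, -0.0]
wrist_force: [-2.1, -0.0, -2.6]
width: 0.0217
finger_force: 60.9
```

jog_arm(increments=[{"fingers": -1,"linear": [0,0,0.001],"turn": [0,0,0]},{"fingers": -1,"linear": [0,0,0.001],"turn": [0,0,0]}])

```text
time_s: 17.38
eef_pos: [0.4455, 0.2159, 0.2504]
orientation: [3.14, 0.0, 0.001]
wrist_force: [0.3, 0.4, 0.2]
width: 0.0217
finger_force: 61.2
```

jog_arm(increments=[{"fingers": -1,"linear": [0,0,0.0007],"turn": [0,0,0]},{"fingers": -1,"linear": [0,0,0.0007],"turn": [0,0,0]}])

```text
time_s: 17.55
eef_pos: [0.4456, 0.2159, 0.25]
orientation: [3.14, 0.0, 0.001]
wrist_force: [-2.4, -1.3, 2.6]
width: 0.0211
finger_force: 61.4
```

jog_arm(increments=[{"fingers": -0.2,"linear": [0,0,0],"turn": [0,0,0]},{"fingers": 0,"linear": [0,0,0],"turn": [0,0,0]},{"fingers": 1,"linear": [0,0,0],"turn": [0,0,0]},{"fingers": 1,"linear": [0,0,0],"turn": [0,0,0]},{"fingers": 1,"linear": [0,0,0],"turn": [0,0,0]},{"fingers": 1,"linear": [0,0,0],"turn": [0,0,0]}])

```text
time_s: 18.05
eef_pos: [0.4454, 0.2159, 0.2494]
orientation: [3.14, -0.0, 0.001]
wrist_force: [-0.3, -0.2, 0.2]
width: 0.0851
finger_force: 0.0
```

jog_arm(increments=[{"fingers": 1,"linear": [0,0,-0.02],"turn": [0,0,0]},{"fingers": 1,"linear": [0,0,-0.05],"turn": [0,0,0]},{"fingers": 1,"linear": [0,0,-0.08],"turn": [0,0,0]},{"fingers": 1,"linear": [0,0,-0.1],"turn": [0,0,0]},{"fingers": 1,"linear": [0,0,-0.1],"turn": [0,0,0]},{"fingers": 1,"linear": [0,0,-0.1],"turn": [0,0,0]}])

```text
time_s: 18.55
eef_pos: [0.4457, 0.2162, 0.351]
orientation: [3.141, -0.0, 0.005]
wrist_force: [-0.4, 0.5, -1.3]
width: 0.0849
finger_force: 0.0
```

```bash
python3 - <<'E'
from h import *
st(); to(.431,-.053,.33,7.9); to(.431,-.053,.33,187.9); c=snap('wrist','w4')
p=cloud(c).reshape(-1,3); q=p[(abs(p[:,0]-.4455)<.03)&(abs(p[:,1]-.2125)<.03)&(p[:,2]>.112)]; print((q.min(0)+q.max(0))/2,len(q))
E
```

```text
{'time_s': 18.55, 'eef_pos': [0.4457, 0.2162, 0.351], 'orientation': [3.1408, -0.0, 0.0054], 'wrist_force': [-0.4208, 0.4782, -1.2991], 'width': 0.0849, 'finger_force': 0.0, 'joint_pos': [0.3436, -0.186, 2.0446, -0.0019, 1.2799, 1.915]}
[[1.0, -0.0, 0.003], [-0.0, -1.0, -0.001], [0.003, 0.001, -1.0]]
lin [-0.0148, 0.2692, 0.0211]
turn [0.2, -0.11, -97.9]
lin [-0.0148, 0.2692, 0.0211]
turn [-0.11, -0.19, 82.1]
[0.45243644 0.21250323 0.19288408] 13807
```

View pics/w4.png

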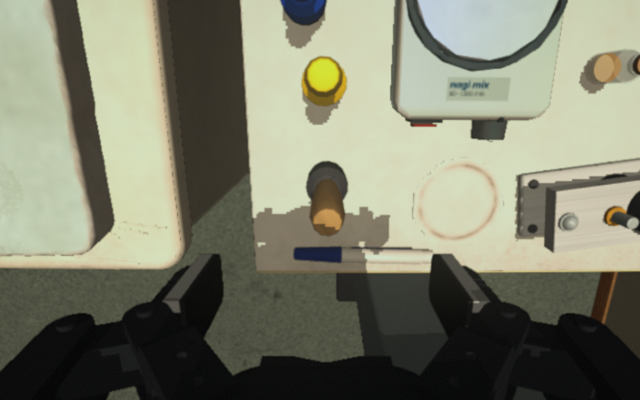

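The mallet stands upright at (326,200), with its handle top at (326,220); the pen and the yellow look-alike are untouched.

jog_arm(increments=[{"fingers": 1,"linear": [-0.015,0.269,0.02],"turn": [0,0,-97.9]},{"fingers": 1,"linear": [-0.015,0.269,0.02],"turn": [0,0,-97.9]},{"fingers": 1,"linear": [-0.015,0.269,0.02],"turn": [0,0,-97.9]},{"fingers": 1,"linear": [-0.015,0.269,0.02],"turn": [0,0,-97.9]},{"fingers": 1,"linear": [-0.015,0.269,0.02],"turn": [0,0,-97.9]},{"fingers": 1,"linear": [-0.015,0.269,0.02],"turn": [0,0,-97.9]},{"fingers": 1,"linear": [-0.015,0.269,0.02],"turn": [0,0,-97.9]},{"fingers": 1,"linear": [-0.015,0.269,0.02],"turn": [0,0,-97.9]},{"fingers": 1,"linear": [-0.015,0.269,0.02],"turn": [0,0,-97.9]},{"fingers": 1,"linear": [-0.015,0.269,0.02],"turn": [0,0,-97.9]}])

```text
time_s: 19.43
eef_pos: [0.4295, -0.0543, 0.3274]
orientation: [-2.659, -1.67, 0.006]
wrist_force: [0.4, 1.5, 0.6]
width: 0.0854
finger_force: 0.0
```

```bash
python3 - <<'E'
from h import *
st(); to(.431,-.053,.33,7.9)
E
```

```text
{'time_s': 19.4333, 'eef_pos': [0.4295, -0.0543, 0.3274], 'orientation': [-2.6593, -1.6698, 0.006], 'wrist_force': [0.4424, 1.543, 0.6189], 'width': 0.0854, 'finger_force': 0.0, 'joint_pos': [-0.2494, -0.3209, 2.194, -0.0018, 1.2722, 0.2006]}
[[0.434, 0.901, -0.004], [0.901, -0.434, -0.001], [-0.002, -0.003, -1.0]]
lin [0.0018, 0.0008, -0.0026]
turn [-0.22, 0.08, -33.65]
```

jog_arm(increments=[{"fingers": 1,"linear": [0,0,0],"turn": [0,0,-26.3]},{"fingers": 1,"linear": [0,0,0],"turn": [0,0,-26.3]},{"fingers": 1,"linear": [0,0,0],"turn": [0,0,-26.3]},{"fingers": 1,"linear": [0,0,0],"turn": [0,0,-26.3]},{"fingers": 1,"linear": [0,0,0],"turn": [0,0,-26.3]},{"fingers": 1,"linear": [0,0,0],"turn": [0,0,-26.3]}])

```text
time_s: 19.93
eef_pos: [0.4299, -0.0529, 0.3281]
orientation: [-2.216, -2.226, 0.004]
wrist_force: [0.3, 0.3, -0.4]
width: 0.0855
finger_force: 0.0
```

```bash
python3 - <<'E'
from h import *
c=snap('wrist','w5'); st()
P=cloud(c); p=P.reshape(-1,3); q=p[(np.hypot(p[:,0]-.431,p[:,1]+.053)<.024)&(p[:,2]>.062)&(p[:,2]<.0725)]; print(len(q),(q.min(0)+q.max(0))/2,np.ptp(q,axis=0),cv2.minEnclosingCircle((q[:,:2]*1000).astype(np.float32)))
to(.431,-.053,.25,7.9)
E
```

```text
{'time_s': 19.9833, 'eef_pos': [0.43, -0.0529, 0.3285], 'orientation': [-2.2158, -2.2261, 0.0038], 'wrist_force': [-0.5273, 0.5634, 0.1227], 'width': 0.0853, 'finger_force': 0.0, 'joint_pos': [-0.246, -0.3217, 2.1927, -0.0018, 1.2725, -0.2501]}
[[-0.005, 1.0, -0.002], [1.0, 0.005, -0.001], [-0.001, -0.002, -1.0]]
2545 [ 0.43059902 -0.05092541  0.066396  ] [0.03982737 0.03925785 0.00856482] ((430.7816162109375, -51.415130615234375), 20.12029457092285)
lin [-0.0, 0.0012, 0.0785]
turn [-0.13, 0.06, -7.63]
```

View pics/w5.png

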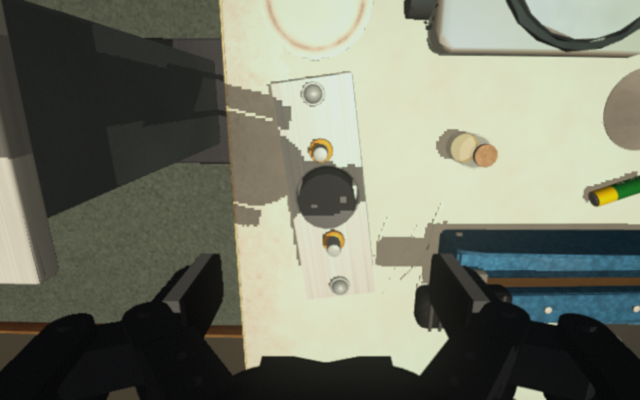

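The puck is at (328,195) in the ring, with the two posts in line along the jig at (321,150) and (334,242). The finger lanes on either side of the puck are free.

jog_arm(increments=[{"fingers": 1,"linear": [0.001,0.001,0.02],"turn": [0,0,-7.6]},{"fingers": 1,"linear": [0.001,0.001,0.04],"turn": [0,0,-7.6]},{"fingers": 1,"linear": [0.001,0.001,0.06],"turn": [0,0,-7.6]},{"fingers": 1,"linear": [0.001,0.001,0.08],"turn": [0,0,-7.6]},{"fingers": 1,"linear": [0.001,0.001,0.09],"turn": [0,0,-7.6]},{"fingers": 1,"linear": [0.001,0.001,0.095],"turn": [0,0,-7.6]},{"fingers": 1,"linear": [0.001,0.001,0.095],"turn": [0,0,-7.6]},{"fingers": 1,"linear": [0.001,0.001,0.095],"turn": [0,0,-7.6]}])

```text
time_s: 20.65
eef_pos: [0.4317, -0.0522, 0.2355]
orientation: [2.061, 2.369, -0.001]
wrist_force: [-0.1, -0.7, -0.5]
width: 0.0853
finger_force: 0.0
```

```bash
python3 - <<'E'
from h import *
st(); to(.4308,-.052,.228,7.9)
E
```

```text
{'time_s': 20.65, 'eef_pos': [0.4317, -0.0522, 0.2355], 'orientation': [2.0606, 2.3688, -0.0014], 'wrist_force': [-0.0787, -0.7387, -0.5413], 'width': 0.0853, 'finger_force': 0.0, 'joint_pos': [-0.2435, -0.1942, 2.2619, -0.002, 1.0725, -0.3816]}
[[-0.139, 0.99, 0.001], [0.99, 0.139, -0.002], [-0.002, 0.001, -1.0]]
lin [0.0004, -0.0009, 0.0075]
turn [0.04, 0.12, 0.06]
```

jog_arm(increments=[{"fingers": 1,"linear": [0,-0.0009,0.004],"turn": [0,0,0]},{"fingers": 0.4,"linear": [0,-0.0009,0.0075],"turn": [0,0,0]},{"fingers": 0.2,"linear": [0,-0.0009,0.0075],"turn": [0,0,0]},{"fingers": -1,"linear": [0,-0.0009,0.0075],"turn": [0,0,0]},{"fingers": -1,"linear": [0,-0.0009,0.0075],"turn": [0,0,0]},{"fingers": -1,"linear": [0,-0.0009,0.0075],"turn": [0,0,0]},{"fingers": -1,"linear": [0,-0.0009,0.0075],"turn": [0,0,0]},{"fingers": -1,"linear": [0,-0.0009,0.0075],"turn": [0,0,0]}], squeeze=30)

```text
time_s: 21.32
eef_pos: [0.4308, -0.0524, 0.2279]
orientation: [2.06, 2.369, -0.001]
wrist_force: [-0.5, -0.1, 1.9]
width: 0.0383
finger_force: 30.4
```

```bash
python3 - <<'E'
from h import *
st()
E
```

```text
{'time_s': 21.3167, 'eef_pos': [0.4308, -0.0524, 0.2279], 'orientation': [2.0598, 2.369, -0.0012], 'wrist_force': [-0.4705, -0.0833, 1.8829], 'width': 0.0383, 'finger_force': 30.4142, 'joint_pos': [-0.2444, -0.1842, 2.2681, -0.002, 1.0559, -0.3828]}
[[-0.139, 0.99, 0.001], [0.99, 0.139, -0.002], [-0.002, 0.001, -1.0]]
```

jog_arm(increments=[{"fingers": -1,"linear": [0,0,-0.01],"turn": [0,0,0]},{"fingers": -1,"linear": [0,0,-0.025],"turn": [0,0,0]},{"fingers": -1,"linear": [0,0,-0.045],"turn": [0,0,0]},{"fingers": -1,"linear": [0,0,-0.07],"turn": [0,0,0]},{"fingers": -1,"linear": [0,0,-0.09],"turn": [0,0,0]},{"fingers": -1,"linear": [0,0,-0.1],"turn": [0,0,0]},{"fingers": -1,"linear": [0,0,-0.1],"turn": [0,0,0]},{"fingers": -1,"linear": [0,0,-0.1],"turn": [0,0,0]}])

```text
time_s: 21.98
eef_pos: [0.4303, -0.0521, 0.3274]
orientation: [2.06, 2.369, -0.002]
wrist_force: [-0.4, -0.6, -0.5]
width: 0.0385
finger_force: 30.3
```

```bash
python3 - <<'E'
from h import *
st(); to(.514,-.331,.328,7.9); plate('t8'); snap('scene','s8')
E
```

```text
{'time_s': 21.9833, 'eef_pos': [0.4303, -0.0521, 0.3274], 'orientation': [2.0601, 2.3693, -0.0016], 'wrist_force': [-0.4084, -0.6106, -0.5378], 'width': 0.0385, 'finger_force': 30.3463, 'joint_pos': [-0.244, -0.3208, 2.1938, -0.0018, 1.2673, -0.3828]}
[[-0.139, 0.99, 0.001], [0.99, 0.139, -0.002], [-0.002, 0.0, -1.0]]
lin [-0.2879, 0.0441, 0.0001]
turn [0.03, 0.12, 0.09]
slope -0.008638414948482777 boss L,R (bias-corr .0025, nominal +.008) 0.062320348891852693 0.0635642806444342 39
```

jog_arm(increments=[{"fingers": -1,"linear": [-0.288,0.044,0],"turn": [0,0,0]},{"fingers": -1,"linear": [-0.288,0.044,0],"turn": [0,0,0]},{"fingers": -1,"linear": [-0.288,0.044,0],"turn": [0,0,0]},{"fingers": -1,"linear": [-0.288,0.044,0],"turn": [0,0,0]},{"fingers": -1,"linear": [-0.288,0.044,0],"turn": [0,0,0]},{"fingers": -1,"linear": [-0.288,0.044,0],"turn": [0,0,0]},{"fingers": -1,"linear": [-0.288,0.044,0],"turn": [0,0,0]},{"fingers": -1,"linear": [-0.288,0.044,0],"turn": [0,0,0]},{"fingers": -1,"linear": [-0.288,0.044,0.03],"turn": [0,0,0]},{"fingers": -1,"linear": [-0.288,0.044,0.05],"turn": [0,0,0]}])

```text
time_s: 22.92
eef_pos: [0.5137, -0.3319, 0.2752]
orientation: [-2.062, -2.368, 0.002]
wrist_force: [0.2, 0.3, -0.1]
width: 0.0387
finger_force: 30.4
```

jog_arm(increments=[{"fingers": -1,"linear": [0,0,0],"turn": [0,0,0]},{"fingers": -1,"linear": [0,0,0],"turn": [0,0,0]}])

```text
time_s: 23.08
eef_pos: [0.5132, -0.3305, 0.2748]
orientation: [-2.058, -2.367, 0.002]
wrist_force: [-0.6, -0.5, -0.5]
width: 0.0383
finger_force: 30.4
```

```bash
python3 - <<'E'
from h import *
st(); to(.514,-.331,.195,7.9); snap('wrist','w6')
E
```

```text
{'time_s': 23.0833, 'eef_pos': [0.5132, -0.3305, 0.2748], 'orientation': [-2.0581, -2.367, 0.0024], 'wrist_force': [-0.5887, -0.5, -0.4833], 'width': 0.0383, 'finger_force': 30.3761, 'joint_pos': [-0.6598, 0.1522, 1.8473, -0.0014, 1.1471, -0.7987]}
[[-0.139, 0.99, -0.005], [0.99, 0.139, 0.002], [0.003, -0.004, -1.0]]
lin [-0.0008, 0.0011, 0.0798]
turn [-0.25, -0.16, 0.09]
```

View pics/w6.png

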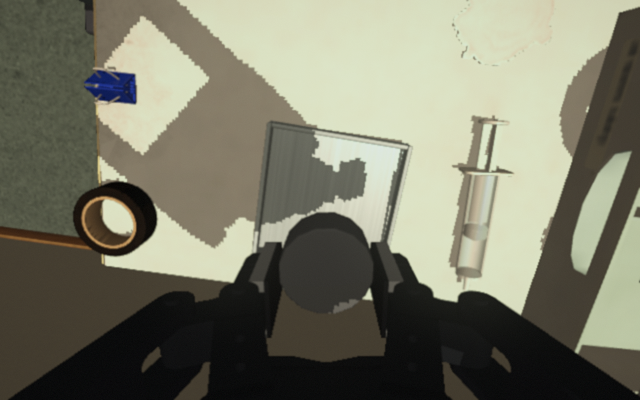

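The puck at (325,262) sits level between the pads over the tray, which spans about (255–410, 122–300).

jog_arm(increments=[{"fingers": -1,"linear": [0,0.001,0.02],"turn": [0,0,0]},{"fingers": -1,"linear": [0,0.001,0.04],"turn": [0,0,0]},{"fingers": -1,"linear": [0,0.001,0.055],"turn": [0,0,0]},{"fingers": -1,"linear": [0,0.001,0.068],"turn": [0,0,0]},{"fingers": -1,"linear": [0,0.001,0.078],"turn": [0,0,0]},{"fingers": -1,"linear": [0,0.001,0.084],"turn": [0,0,0]},{"fingers": -1,"linear": [0,0.001,0.086],"turn": [0,0,0]},{"fingers": -1,"linear": [0,0.001,0.086],"turn": [0,0,0]}])

```text
time_s: 23.8
eef_pos: [0.5152, -0.3314, 0.1921]
orientation: [2.06, 2.37, -0.002]
wrist_force: [-0.3, -0.7, -1.3]
width: 0.0386
finger_force: 30.4
```

jog_arm(increments=[{"fingers": -1,"linear": [0,0,0.001],"turn": [0,0,0]},{"fingers": -1,"linear": [0,0,0.002],"turn": [0,0,0]},{"fingers": -1,"linear": [0,0,0.002],"turn": [0,0,0]}])

```text
time_s: 24.05
eef_pos: [0.5153, -0.3315, 0.1906]
orientation: [2.06, 2.369, -0.002]
wrist_force: [0.1, -0.5, 0.2]
width: 0.0385
finger_force: 30.4
```

jog_arm(increments=[{"fingers": -1,"linear": [0,0,0.0015],"turn": [0,0,0]},{"fingers": -1,"linear": [0,0,0.003],"turn": [0,0,0]},{"fingers": -1,"linear": [0,0,0.003],"turn": [0,0,0]}])

```text
time_s: 24.3
eef_pos: [0.515, -0.3312, 0.1867]
orientation: [2.061, 2.37, -0.002]
wrist_force: [-0.4, -0.3, -0.6]
width: 0.0381
finger_force: 30.4
```

jog_arm(increments=[{"fingers": -1,"linear": [0,0,0.001],"turn": [0,0,0]},{"fingers": -1,"linear": [0,0,0.002],"turn": [0,0,0]},{"fingers": -1,"linear": [0,0,0.002],"turn": [0,0,0]}])

```text
time_s: 24.55
eef_pos: [0.5152, -0.3314, 0.185]
orientation: [2.06, 2.37, -0.002]
wrist_force: [-0.1, 0.7, -0.6]
width: 0.0385
finger_force: 30.4
```

jog_arm(increments=[{"fingers": -1,"linear": [0,0,0.001],"turn": [0,0,0]},{"fingers": -1,"linear": [0,0,0.001],"turn": [0,0,0]}])

```text
time_s: 24.72
eef_pos: [0.5153, -0.3314, 0.185]
orientation: [2.061, 2.37, -0.002]
wrist_force: [-2.4, 0.5, 5.2]
width: 0.0386
finger_force: 30.9
```

```bash
python3 - <<'E'
from h import *
st()
E
```

```text
{'time_s': 24.7167, 'eef_pos': [0.5153, -0.3314, 0.185], 'orientation': [2.0605, 2.3701, -0.002], 'wrist_force': [-2.3615, 0.4551, 5.1914], 'width': 0.0386, 'finger_force': 30.9234, 'joint_pos': [-0.6589, 0.2709, 1.8811, -0.0016, 0.9886, -0.7976]}
[[-0.139, 0.99, -0.0], [0.99, 0.139, -0.002], [-0.002, -0.0, -1.0]]
```

jog_arm(increments=[{"fingers": 0.1,"linear": [0,0,-0.001],"turn": [0,0,0]},{"fingers": 0.2,"linear": [0,0,-0.001],"turn": [0,0,0]},{"fingers": 0.2,"linear": [0,0,-0.001],"turn": [0,0,0]},{"fingers": 0.2,"linear": [0,0,-0.001],"turn": [0,0,0]},{"fingers": 0.2,"linear": [0,0,-0.02],"turn": [0,0,0]},{"fingers": 0.2,"linear": [0,0,-0.05],"turn": [0,0,0]},{"fingers": 1,"linear": [0,0,-0.09],"turn": [0,0,0]},{"fingers": 1,"linear": [0,0,-0.13],"turn": [0,0,0]},{"fingers": 1,"linear": [0,0,-0.15],"turn": [0,0,0]},{"fingers": 1,"linear": [0,0,-0.15],"turn": [0,0,0]}])

```text
time_s: 25.55
eef_pos: [0.5165, -0.3321, 0.3416]
orientation: [2.052, 2.36, -0.001]
wrist_force: [0.1, -0.4, 0.6]
width: 0.0853
finger_force: 0.0
```

jog_arm(increments=[{"fingers": 1,"linear": [-0.08,0,0],"turn": [0,0,0]},{"fingers": 1,"linear": [-0.08,0,0],"turn": [0,0,0]},{"fingers": 1,"linear": [-0.08,0,0],"turn": [0,0,0]},{"fingers": 1,"linear": [-0.08,0,0],"turn": [0,0,0]},{"fingers": 1,"linear": [-0.08,0,0],"turn": [0,0,0]}])

```text
time_s: 25.97
eef_pos: [0.5259, -0.4101, 0.3325]
orientation: [-2.061, -2.369, 0.001]
wrist_force: [0.2, 0.5, 0.1]
width: 0.0854
finger_force: 0.0
```

```bash
python3 - <<'E'
from h import *
st(); plate('t9'); c=load('t9'); P=cloud(c).reshape(-1,3)
q=P[(abs(P[:,0]-.514)<.044)&(abs(P[:,1]+.331)<.044)&(P[:,2]>.0175)&(P[:,2]<.06)]; print(len(q),q.mean(0) if len(q) else '',q[:,2].std() if len(q) else '')
a=load('top')['pixels'].astype(int); d=abs(a-c['pixels'].astype(int)).sum(-1)
im=c['pixels'][130:260,165:450,::-1]; cv2.imwrite('pics/c9.png',cv2.resize(im,None,fx=2.8,fy=2.8,interpolation=cv2.INTER_CUBIC))
E
```

```text
{'time_s': 25.9667, 'eef_pos': [0.5259, -0.4101, 0.3325], 'orientation': [-2.061, -2.3694, 0.0012], 'wrist_force': [0.183, 0.4606, 0.0921], 'width': 0.0854, 'finger_force': 0.0, 'joint_pos': [-0.7426, 0.2122, 1.6746, -0.0009, 1.256, -0.8813]}
[[-0.139, 0.99, -0.001], [0.99, 0.139, 0.0], [0.0, -0.001, -1.0]]
slope 0.0008906277414496675 boss L,R (bias-corr .0025, nominal +.008) 0.0624075810610232 0.06227933066625444 557
186 [ 0.51484798 -0.33188196  0.02297505] 0.001940894725621692
```

View pics/c9.png

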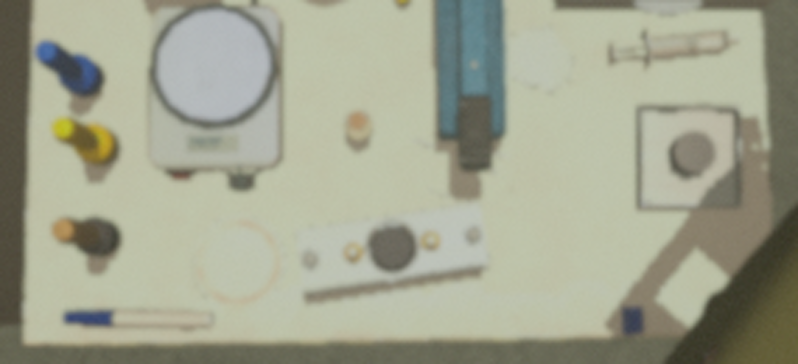

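The puck lies flat in the tray at (690,152) with its top at about 25 mm. The mallet is upright at (85,235), the plate is level and home, and the bystanders are in place.

```bash
python3 -c "
from rig import bot
print(bot.job_done())"
```

```text
the job is handed in; nothing more can be done
None
```

I tapped the plate home at both ends (bosses at about 62.4 mm, largest wrist-force rise about 15 N), stood the mallet back up where it was, laid the puck flat in the tray, and handed the job in after about 26 s.

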